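# Fit the eared cover on the gear case and lock it with the hitch pin

### The job

Draw the cover with the two upright ears out from under the shelf of the low rack, set it down and let go. Take it again and lower it level onto the gear case, its large hole over the thick locating pin and its small hole over the thin one, keeping hold of it until it is fully home, then let go. Finally push the hitch pin through both ears and the eye of the lug between them until its collar meets the ear, and leave it there; do not disturb the plain cover without holes, bottle, jar, tin or bearing ring.

Things in the scene. Friction and masses are not known exactly. Their poses are not given: they have to be found in the camera images.
- case: Grey gear case screwed to the bench, 262 x 116 mm (x, y). Origin: centre of its underside; x along its length towards the thick locating pin, y towards its breather pipe, z up. On top a flat seat, 50 mm above the bench, lies in a rim 14 mm high (pocket 198 x 64 mm, outside 216 x 82 mm). The pipe (28 mm thick, 122 mm tall, at y = +82 mm) bars the hitch pin's way from the +y side.
- case_seat (a point): Centre of the case's seat face; axes as the case's. Two upright steel locating pins, 26 mm tall with coned tips, stand on the seat 68 mm either side of this point: 14 mm thick on +x, 10 mm on -x. At this point stands a flat lug, 28 x 10 mm (x, y), 50 mm tall, with an eye through it along y.
- lug_eye (a point): Centre of the lug's eye (16 mm hole, axis along the case's y), 36 mm above the seat. When the cover is home its ears' holes are in line with it.
- cover_center (a point): Loose aluminium cover, 0.45 kg; the point is the centre of its slab, 190 x 56 x 12 mm. x runs along its length towards the large hole, z up. Through holes on the long centre line: 16 mm wide at x = +68 mm, 12 mm wide at x = -68 mm, and a slot 36 x 18 mm at the middle for the lug. Home, its underside lies on the seat and its x points as the case's. Ears: see ears_mid.
- ears_mid (a point): Point midway between the two holes of the cover's ears, 30 mm above the slab's centre; axes as the cover's. The two upright ears stand beside the slot: each 36 mm long (x), 8 mm thick, 38 mm tall above the slab's top, outer faces 36 mm apart and inner faces 20 mm apart in y; 14 mm holes along y, 24 mm above the slab's top.
- rack: Low steel rack, fixed; origin at the centre of its underside, open front towards its -x. Lower board 335 x 250 mm, top 12 mm above the bench; on it two wooden runners along x at y = -60 and +60 mm (36 mm wide, tops 26 mm above the bench, reaching to the front end). The covers lie on these; one slid 100 mm forwards still rests there, but its rear end is then still under the shelf.
- shelf_edge (a point): Middle of the top front edge of the rack's shelf, 102 mm above the bench at the rack's x = +7.5 mm, axes as the rack's; the shelf's underside is 90 mm above the bench. From 51 mm behind the edge bolt bins stand on it, 172 mm high in all. At the start the covers' front ends (the eared cover's +x end) stand 68 to 76 mm out in front of this edge and the ears are under the shelf.
- blank_center (a point): Plain cover, 190 x 56 x 12 mm, lying likewise on the other runner, with one round boss (30 mm wide, 24 mm tall) in place of ears and no holes (the eared cover shows its large hole in front of the shelf); the point is the centre of its slab. Not to be used. Which runner holds which cover varies.
- pin_grip (a point): Hitch pin, 0.07 kg, loose, lying level in its rest with its axis 35 mm above the bench; the point is the centre of its round handle (16 mm thick, 32 mm long). x runs along the pin towards its tip. From here along x: handle to +16 mm, collar 18 mm thick from +16 to +20 mm, shank 10 mm thick from +20 to +82 mm with a coned tip.
- pin_mid (a point): Point on the pin's axis 20 mm beyond its collar (40 mm from the handle's centre); it lies at the lug's eye when the pin is home, give or take a few mm. x towards the tip.
- rest: Pin rest, fixed, 75 x 40 mm (x, y), 36 mm high; two forks, open upwards, hold the pin's shank; origin at the centre of its underside, x as the pin's. The handle overhangs beyond its -x end.
- oil: Bottle, 68 mm wide, 190 mm tall; origin at the underside. Bystander.
- jar: Glass jar, 60 mm wide, 75 mm tall; origin at the underside. Bystander.
- tin: Tin, 74 mm wide, 60 mm tall; origin at the underside. Bystander.
- bearing: Bearing ring lying flat, 60 mm wide, 18 mm tall; origin at the underside. Bystander.

How it is judged:
On the way, in this order (a step that is already met when the one before it is completed fails the run):
1. the cover has been drawn out from under the shelf, set down lying flat and let go (distance of cover_center from where it was at the start of the episode above 0.06 m and height (world z) of cover_center below 0.045 m and angle between cover_center's own z axis and vertical below 0.1 rad and contact force between the fingers and cover below 0.1 N), for 0.1 s.
2. the cover, still held, is level over both locating pins and within 6 mm of home (z of cover_center in the frame of case below 0.062 m and horizontal distance between cover_center and case_seat below 0.006 m and angle between cover_center's own z axis and vertical below 0.06 rad and contact force between the fingers and cover above 0.5 N).
3. the cover is fully home and let go (z of cover_center in the frame of case below 0.0585 m and horizontal distance between cover_center and case_seat below 0.005 m and angle between cover_center's own z axis and vertical below 0.03 rad and contact force between the fingers and cover below 0.1 N), for 0.2 s.
At the end, for the whole second after the job is handed in: The cover lies on the seat over both locating pins (within 2.5 mm of home in height, 5 mm sideways, 0.03 rad of level, 0.05 rad in yaw), the hitch pin is through both ears and the eye (its mid point within 9 mm of the eye's centre, axis within 0.2 rad of the eye's), and both are at rest (z of cover_center in the frame of case below 0.0585 m and horizontal distance between cover_center and case_seat below 0.005 m and angle between cover_center's own z axis and vertical below 0.03 rad and angle between the x axis of cover_center and the x axis of case, either way round below 0.05 rad and distance between pin_mid and lug_eye below 0.009 m and angle between the x axis of pin_mid and the y axis of case, either way round below 0.2 rad and linear speed of each of pin, cover below 0.02 m/s); the robot touches nothing.
It fails at once if a bystander is shifted by more than 50 mm, or the plain cover by more than 40 mm (distance of any of oil, jar, tin, bearing from where it was at the start of the episode above 0.05 m or distance of blank_center from where it was at the start of the episode above 0.04 m).
It also fails if it takes over 72 s, if anything falls off the work surface, if the arm or the gripper's body presses on something with over 40 N, if the wrist force passes 120 N, or if a joint passes its speed limit or range.

### The arm

A 6-joint arm with a two-finger parallel gripper is mounted at the origin on the work surface. World frame = base frame: x ahead of the robot, y to its left, z up, the work surface at z = 0. Lengths are in m, angles in rad, forces in N, time in s.
With the tool pointing down it reaches from about 0.425 to 0.95 m from the base axis. Payload 3.5 kg.
Tool frame: the origin (TCP) lies between the finger pads; the fingertips stand 14 mm ahead of it and the grasp point (between the pads) lies 5 mm behind it; z points along the fingers, y is the direction in which the jaws open and shut (so a half turn about z gives the same grasp; the last joint's range is limited). The gripper opens to 85 mm and grips with 20 to 120 N. Pads are 22 mm wide; open, the fingers measure 114 mm over their backs; the gripper's body (76 mm by 85 mm) begins 54 mm behind the grasp point. The pads swing forward as they close: fully open they stand 13 mm farther back than shut.
Start: joints at [-1.252, 0.286, 1.577, -0, 1.279, -0.15], TCP at [0.305, -0.602, 0.245] pointing down, gripper open.
Joint ranges: [-2.77, 2.77], [-0.9, 2.22], [0.21, 2.48], [-1.53, 4.67], [0.24, 2.81], [-2.84, 2.84]. Speed limits (rad/s): [2.79, 2.79, 3.14, 3.14, 3.14, 3.14].

### API

Orientations are given as a unit quaternion [x, y, z, w].
In Python, from plant import ctrl gives the robot as it stands. The module is installed in compiled form; this text tells all that it offers.
- The arm moves only by the tool servo_tool, never from a script. Its argument "increments" is text: rows parted by semicolons, each of 7 numbers parted by spaces: the turn, a rotation vector about the tool's x, y, z in rad, then the shift along the tool's x, y, z in cm, then the finger opening in cm, from 0 to 8.54. In form: ax ay az dx dy dz claw; .... A call has 1 to 10 rows; each row is the pose to reach, as a shift and turn from the pose commanded when the call began, along the tool's axes at that moment; what a row does not reach only later rows make up. A row lasts 1/12 s, in which the tool goes at most 41.7 mm and 7.16 degrees, less where a joint would pass 70% of its speed; a pose out of reach is approached as far as the arm can. A call with a gripper value outside its range is refused whole. The fingers move at their own pace and stop on an object; "grip_force" is the grip in N (left out, the last holds). Time passes only in rows, so rows that repeat a pose let the fingers close. It gives the time, the measured TCP pose, the force and the opening at its end, in the units of the state.
- ctrl.get_state(): the state, without advancing time (a new reading comes with each control period).
- ctrl.read_camera(name): name is "side" or "top"; returns (picture, depth): 420x560x3 uint8, red, green, blue; 420x560 float32, m along the optical axis (not along the pixel's ray), 0 where there is no reading.
- ctrl.camera_info(name): a dict with "camera_matrix" (3x3 intrinsics, pixels), "world_to_cam" (4x4, takes a point from world to camera coordinates). Camera axes: x right, y down, z forward; pixel columns grow to the right and rows downward; lengths in m; the calibration is good to about 2 mm. A picture is of the moment at which its call begins. camera_info takes no time and is no camera call.
- ctrl.sign_off(): hands the job in, once; it reports no verdict.
The state is a dict: "time": time; "qpos": joint angles; "dq": joint speeds; "joint_efforts": joint torques, N m; "eef_pos": TCP position; "tcp_rot": TCP orientation; "contact_force": force on the tool from outside, world axes, zero at the start; "wrist_torque": the same for the moment, N m; "opening": opening from 0.0 (shut) to 1.0 (fully open).
Only numpy, scipy, OpenCV 4.12 (cv2) and the standard library are available. Lean on these libraries where they do the work, as an engineer would, in place of code of your own. Each camera call takes 0.05 s, during which the arm holds its last target.

## Working session

There is one attempt and no reset: what is moved stays moved. The work goes in short steps, Python scripts to look and compute and a tool call to move; the robot and the scene stay as the last step left them, time stands still between calls to the robot, and variables do not carry over. Pictures are saved under pics/ and viewed, and the job is handed in when it is done.

Besides the shell and the picture viewer there is one more tool, called after "Request:" as name(argument=value, ...) on one line, values as JSON. servo_tool: Moves the arm, as the interface text tells. Its arguments: {"type":"object","properties":{"increments":{"type":"string"},"grip_force":{"type":"number"}},"required":["increments"]}

```bash
mkdir -p pics
cat > h.py <<'E'
import numpy as np,cv2
from plant import ctrl
from scipy.spatial.transform import Rotation as R
def grab(n,fn=None):
    p,d=ctrl.read_camera(n)
    if fn: cv2.imwrite('pics/'+fn,p[:,:,::-1])
    return p,d
def cam(n):
    i=ctrl.camera_info(n); return np.array(i['camera_matrix']),np.array(i['world_to_cam'])
def pts(n,d):
    K,T=cam(n); v,u=np.mgrid[0:d.shape[0],0:d.shape[1]]
    P=np.stack([(u-K[0,2])*d/K[0,0],(v-K[1,2])*d/K[1,1],d,np.ones_like(d)],-1)
    W=P@np.linalg.inv(T).T
    W=W[...,:3]; W[d==0]=np.nan
    return W
def proj(n,p):
    K,T=cam(n); q=T[:3,:3]@np.array(p)+T[:3,3]; q=K@q; return q[:2]/q[2]
E
python3 - <<'E'
from h import *
for n in('top','side'):
    p,d=grab(n,n+'0.png'); np.savez(n+'0.npz',p=p,d=d); K,T=cam(n); print(n,K.tolist(),np.linalg.inv(T).round(3).tolist())
print(ctrl.get_state())
E
```

```text
top [[433.0871722610697, 0.0, 285.4489309473818], [0.0, 433.0871722610697, 204.78867261988447], [0.0, 0.0, 1.0]] [[0.007, -0.98, 0.198, 0.386], [-1.0, -0.003, 0.017, -0.053], [-0.016, -0.198, -0.98, 1.008], [0.0, 0.0, 0.0, 1.0]]
side [[538.1136138707761, 0.0, 280.78194826670125], [0.0, 538.1136138707761, 215.13876726692567], [0.0, 0.0, 1.0]] [[-0.99, -0.091, 0.108, 0.407], [-0.14, 0.7, -0.7, 1.007], [-0.012, -0.708, -0.706, 1.14], [0.0, 0.0, 0.0, 1.0]]
{'time': 0.1, 'qpos': array([-1.25201524e+00,  2.87061876e-01,  1.57802961e+00,  1.95921979e-05,
        1.27863852e+00, -1.49977522e-01]), 'dq': array([-0.00029437, -0.00190254, -0.00348827,  0.00039967, -0.00097965,
       -0.00041785]), 'joint_efforts': array([ 2.34417848e-04, -4.07296729e+01, -2.93698275e+01, -2.03073214e-04,
        3.40254934e-03, -8.20582216e-06]), 'eef_pos': array([ 0.30481364, -0.60161632,  0.24409616]), 'tcp_rot': array([ 9.72658780e-01,  2.32236420e-01, -8.07466256e-05, -1.06566357e-03]), 'contact_force': array([ 0.38699515,  0.38022725, -0.61402674]), 'wrist_torque': array([-0.00615993,  0.04068074, -0.03191424]), 'opening': 0.998622724359832}
```

View pics/top0.png

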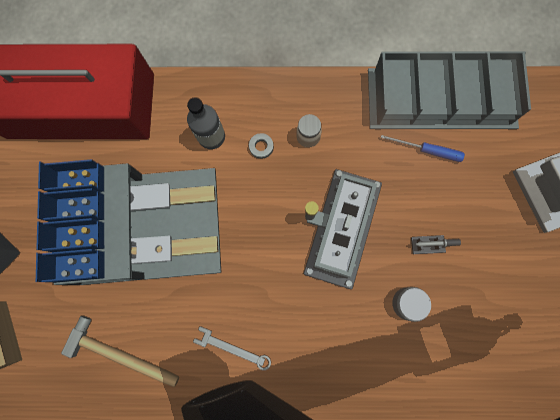

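View pics/side0.png

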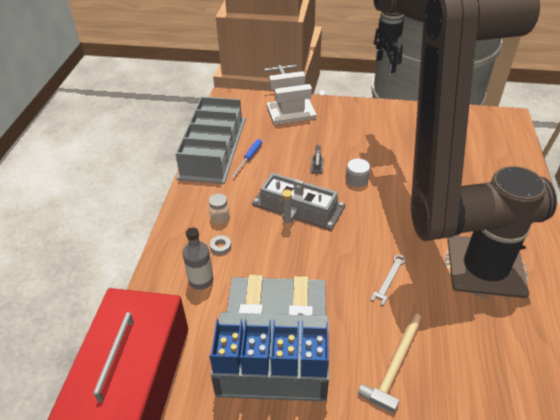

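Run:
```python
from h import *
z=np.load('top0.npz');p=z['p'];d=z['d']
a=cv2.resize(p[155:295,30:230],(800,560),interpolation=cv2.INTER_CUBIC);cv2.imwrite('pics/z1.png',a[:,:,::-1])
a=cv2.resize(p[160:300,290:490],(800,560),interpolation=cv2.INTER_CUBIC);cv2.imwrite('pics/z2.png',a[:,:,::-1])
W=pts('top',d)
for u,v in[(158,248),(150,243),(140,195),(120,200),(200,247),(210,193),(342,230),(435,243),(310,208),(413,303),(261,145),(310,127),(207,125),(300,330)]:
    print(u,v,W[v,u].round(4))
```

```text
158 248 [0.483  0.2558 0.0229]
150 243 [0.4927 0.2701 0.0378]
140 195 [0.6038 0.3012 0.0372]
120 200 [0.5777 0.3195 0.1036]
200 247 [0.4855 0.1591 0.0253]
210 193 [0.6122 0.1418 0.0236]
342 230 [ 0.5227 -0.1619  0.0489]
435 243 [ 0.4956 -0.369   0.0405]
310 208 [ 0.5582 -0.0879  0.1216]
413 303 [ 0.3652 -0.3084  0.0596]
261 145 [ 0.7395  0.0265 -0.0031]
310 127 [ 0.7548 -0.0905  0.0765]
207 125 [0.739  0.134  0.1277]
300 330 [ 0.303  -0.0692 -0.0004]
```

View pics/z1.png

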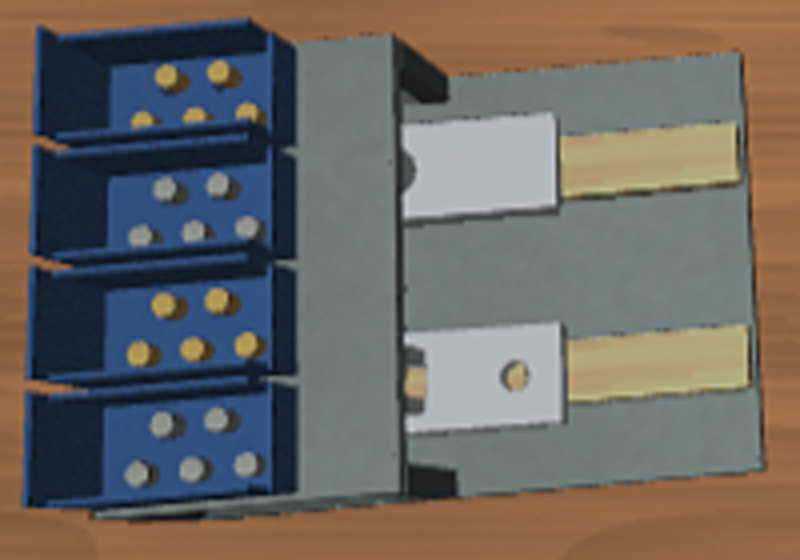

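View pics/z2.png

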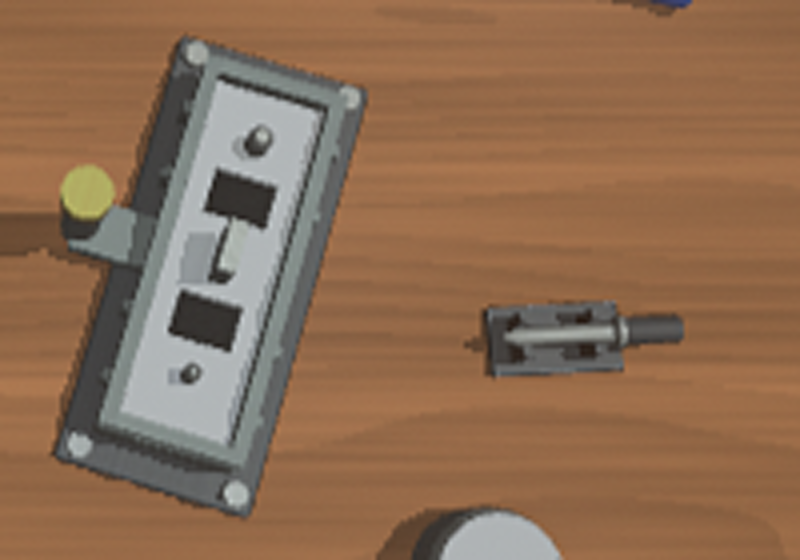

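Run:
```python
from h import *
p,d=None,None
def rect(n,zlo,zhi,xr,yr,tag):
    z=np.load(n+'0.npz');W=pts(n,z['d'])
    m=(W[...,2]>zlo)&(W[...,2]<zhi)&(W[...,0]>xr[0])&(W[...,0]<xr[1])&(W[...,1]>yr[0])&(W[...,1]<yr[1])
    # largest component
    nl,l,st,c=cv2.connectedComponentsWithStats(m.astype(np.uint8))
    k=1+np.argmax(st[1:,4]); m=l==k
    P=W[m]; r=cv2.minAreaRect((P[:,:2]*1000).astype(np.float32))
    print(n,tag,m.sum(),'z',np.median(P[:,2]).round(4),'rect',np.round(r[0],1),np.round(r[1],1),round(r[2],2),'mean',P[:,:2].mean(0).round(4))
for n in('top','side'):
    rect(n,.059,.069,(.38,.68),(-.28,-.06),'rim')
    rect(n,.045,.054,(.38,.68),(-.28,-.06),'seat')
    rect(n,.115,.128,(.38,.68),(-.2,-.05),'pipe')
    rect(n,.033,.045,(.43,.54),(.2,.35),'cov')
    rect(n,.033,.045,(.54,.68),(.2,.35),'blank')
    rect(n,.022,.030,(.43,.54),(.1,.23),'runner')
    rect(n,.098,.108,(.38,.73),(.2,.5),'shelf')
    rect(n,.006,.016,(.38,.73),(.1,.5),'board')
    rect(n,.030,.047,(.45,.54),(-.45,-.3),'pin')
    rect(n,.038,.047,(.45,.54),(-.46,-.3),'pin')
```

```text
top rim 1064 z 0.063 rect [ 535.6 -169.3] [ 82.2 216.3] 72.85 mean [ 0.5331 -0.1691]
top seat 2333 z 0.0498 rect [ 536.4 -170. ] [ 63.8 197.9] 72.91 mean [ 0.534  -0.1693]
top pipe 148 z 0.1211 rect [559.6 -90.8] [27.2 27.4] 19.0 mean [ 0.5592 -0.0908]
top cov 873 z 0.0371 rect [479.8 268.5] [55.9 90.3] 4.31 mean [0.4796 0.2656]
top blank 888 z 0.0372 rect [602.4 279.6] [57.1 90.2] 5.55 mean [0.6018 0.2784]
top runner 707 z 0.0253 rect [490.  173.6] [ 38.9 105.1] 6.74 mean [0.4894 0.1735]
top shelf 3091 z 0.1012 rect [530.8 375.9] [249.6 158.1] 5.36 mean [0.5273 0.3284]
top board 5560 z 0.0112 rect [545.3 226.4] [250.8 205.4] 5.24 mean [0.5404 0.2148]
top pin 254 z 0.0386 rect [ 494.2 -377.2] [19.3 98.1] 6.12 mean [ 0.4968 -0.3827]
top pin 153 z 0.0401 rect [ 497.4 -377.6] [13.4 96.3] 2.2 mean [ 0.4978 -0.389 ]
side rim 270 z 0.0628 rect [ 485.5 -151.9] [ 89.8 113.7] 72.37 mean [ 0.4769 -0.1448]
side seat 603 z 0.0499 rect [ 535.9 -177.7] [ 59.5 197. ] 73.71 mean [ 0.5293 -0.1755]
side pipe 67 z 0.1206 rect [558.6 -90.2] [25.2 30.3] 7.32 mean [ 0.5585 -0.0888]
side cov 188 z 0.0364 rect [481.6 237. ] [55.9 28.7] 2.18 mean [0.4819 0.2366]
side blank 183 z 0.0366 rect [604.2 249.2] [55.1 28.3] 6.06 mean [0.6029 0.2486]
side runner 355 z 0.0249 rect [489.3 168.6] [36.  95.2] 5.33 mean [0.4891 0.1697]
side shelf 1724 z 0.1011 rect [530.1 379.3] [248.5 163.5] 5.44 mean [0.5275 0.3611]
side board 1050 z 0.0106 rect [548.8 180.8] [ 84.  117.8] 5.15 mean [0.5486 0.1812]
side pin 87 z 0.0376 rect [ 498.  -374.2] [ 22.6 103. ] 9.72 mean [ 0.4964 -0.3761]
side pin 30 z 0.0403 rect [ 497.3 -398.2] [54.5 12.5] 85.87 mean [ 0.4978 -0.3996]
```

Run:
```python
from h import *
z=np.load('side0.npz');p=z['p']
a=cv2.resize(p[140:240,230:370],(784,560),interpolation=cv2.INTER_CUBIC);cv2.imwrite('pics/z3.png',a[:,:,::-1])
```

```text
(no output)
```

View pics/z3.png

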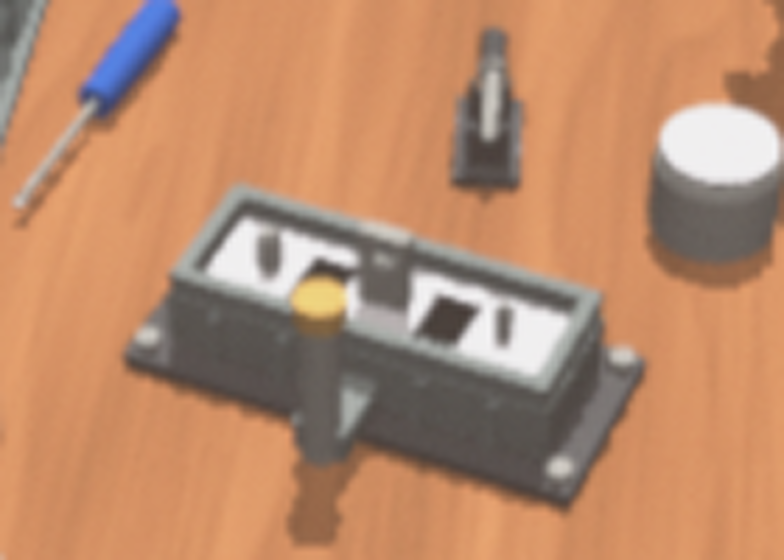

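```bash
cat >> h.py <<'E'
def plan(xyz,yawdeg):
    """increments to TCP xyz, tool down, tool x at yawdeg"""
    s=ctrl.get_state(); a=np.radians(yawdeg)
    X=np.array([np.cos(a),np.sin(a),0]);Z=np.array([0,0,-1.]);Y=np.cross(Z,X)
    Rt=R.from_matrix(np.c_[X,Y,Z]); R0=R.from_quat(s['tcp_rot'])
    rv=(R0.inv()*Rt).as_rotvec(); sh=R0.inv().apply(np.array(xyz)-s['eef_pos'])*100
    print('t',round(s['time'],2),'eef',s['eef_pos'].round(4),'open',round(s['opening'],3),'F',s['contact_force'].round(1),'yaw',round(float(np.degrees(np.arctan2(*R0.as_matrix()[[1,0],0]))),2))
    print('->','%.4f %.4f %.4f %.2f %.2f %.2f'%(*rv,*sh),' len %.1fcm'%np.linalg.norm(sh))
E
python3 - <<'E'
from h import *
plan((.50,-.20,.245),60)
z=np.load('top0.npz');W=pts('top',z['d'])
# cover edges: points on slab top
m=(W[...,2]>.033)&(W[...,2]<.045)&(W[...,0]>.43)&(W[...,0]<.54)&(W[...,1]>.2)&(W[...,1]<.30)
P=W[m][:,:2]
b=np.arange(P[:,1].min()+.006,.285,.004)
lo=[];hi=[];c=[]
for t in b:
    q=P[abs(P[:,1]-t)<.002,0]
    if len(q)>5: c.append(t);lo.append(q.min());hi.append(q.max())
for e in(lo,hi): k=np.polyfit(c,e,1);print(k,np.degrees(np.arctan(k[0])))
print(P[:,1].min(),np.percentile(P[:,1],[1,5]))
E
```

```text
t 0.1 eef [ 0.3048 -0.6016  0.2441] open 0.999 F [ 0.4  0.4 -0.6] yaw 26.86
-> -0.0020 -0.0009 -0.5784 35.56 -27.01 -0.02  len 44.7cm
[-0.04780354  0.46583   ] -2.736857851808762
[-0.06006713  0.52311581] -3.4374626602335665
0.22274116646971662 [0.22403802 0.2270803 ]
```

Request:
servo_tool(increments="0 0 -0.578 35.56 -27.01 0 8.5;0 0 -0.578 35.56 -27.01 0 8.5;0 0 -0.578 35.56 -27.01 0 8.5;0 0 -0.578 35.56 -27.01 0 8.5;0 0 -0.578 35.56 -27.01 0 8.5;0 0 -0.578 35.56 -27.01 0 8.5;0 0 -0.578 35.56 -27.01 0 8.5;0 0 -0.578 35.56 -27.01 0 8.5;0 0 -0.578 35.56 -27.01 0 8.5;0 0 -0.578 35.56 -27.01 0 8.5")

```text
time: 0.93
eef_pos: [0.4873, -0.2252, 0.245]
tcp_rot: [0.866, 0.5, -0.0, -0.0]
contact_force: [0.5, -0.8, -0.1]
opening: 0.995
```

Run:
```python
from h import *
plan((.4818,.22,.16),93.3)
```

```text
t 0.93 eef [ 0.4873 -0.2252  0.245 ] open 0.995 F [ 0.5 -0.8 -0.1] yaw 59.96
-> -0.0005 -0.0002 -0.5818 38.27 -22.76 8.51  len 45.3cm
```

Request:
servo_tool(increments="0 0 -0.58 38.2 -22.8 8.5 8.5;0 0 -0.58 38.2 -22.8 8.5 8.5;0 0 -0.58 38.2 -22.8 8.5 8.5;0 0 -0.58 38.2 -22.8 8.5 8.5;0 0 -0.58 38.2 -22.8 8.5 8.5;0 0 -0.58 38.2 -22.8 8.5 8.5;0 0 -0.58 38.2 -22.8 8.5 8.5;0 0 -0.58 38.2 -22.8 8.5 8.5;0 0 -0.58 38.2 -22.8 8.5 8.5;0 0 -0.58 38.2 -22.8 8.5 8.5")

```text
time: 1.77
eef_pos: [0.4805, 0.1838, 0.1665]
tcp_rot: [0.687, 0.727, -0.0, -0.0]
contact_force: [0.8, -0.2, -0.6]
opening: 0.996
```

Run:
```python
from h import *
plan((.4818,.237,.06),93.3)
```

```text
t 1.77 eef [0.4805 0.1838 0.1665] open 0.996 F [ 0.8 -0.2 -0.6] yaw 93.22
-> -0.0003 0.0001 -0.0015 5.31 0.43 10.65  len 11.9cm
```

Request:
servo_tool(increments="0 0 0 0 0 0 8.5;0 0 0 0 0 0 8.5;0 0 0 0 0 0 8.5")

```text
time: 2.02
eef_pos: [0.481, 0.1818, 0.1667]
tcp_rot: [0.687, 0.727, -0.0, -0.0]
contact_force: [0.3, -0.6, -0.3]
opening: 0.996
```

Run:
```python
from h import *
plan((.4818,.237,.030),93.3)
```

```text
t 2.02 eef [0.481  0.1818 0.1667] open 0.996 F [ 0.3 -0.6 -0.3] yaw 93.27
-> -0.0008 0.0005 -0.0005 5.51 0.40 13.67  len 14.7cm
```

Request:
servo_tool(increments="0 0 0 5.5 0.4 2 8.5;0 0 0 5.5 0.4 4 8.5;0 0 0 5.5 0.4 8 8.5;0 0 0 5.5 0.4 11 8.5;0 0 0 5.5 0.4 12.5 8.5;0 0 0 5.5 0.4 13.5 8.5;0 0 0 5.5 0.4 13.5 8.5;0 0 0 5.5 0.4 13.5 8.5")

```text
time: 2.68
eef_pos: [0.4832, 0.2361, 0.0327]
tcp_rot: [0.688, 0.726, 0.0, 0.0]
contact_force: [0.7, -0.4, 1.0]
opening: 0.995
```

Run:
```python
from h import *
plan((.4818,.237,.030),93.3)
p,d=grab('top','t1.png'); cv2.imwrite('pics/t1z.png',cv2.resize(p[155:295,80:280],(800,560),interpolation=cv2.INTER_CUBIC)[:,:,::-1])
p,d=grab('side','s1.png'); cv2.imwrite('pics/s1z.png',cv2.resize(p[240:410,180:400],(792,612),interpolation=cv2.INTER_CUBIC)[:600,:,::-1])
```

```text
t 2.68 eef [0.4832 0.2361 0.0327] open 0.995 F [ 0.7 -0.4  1. ] yaw 93.1
-> 0.0007 -0.0001 -0.0034 0.10 -0.13 0.27  len 0.3cm
```

View pics/t1z.png

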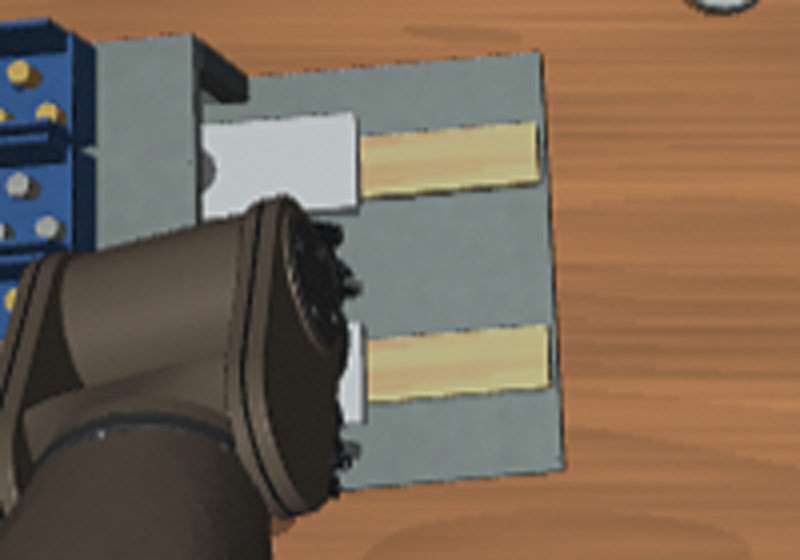

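View pics/s1z.png

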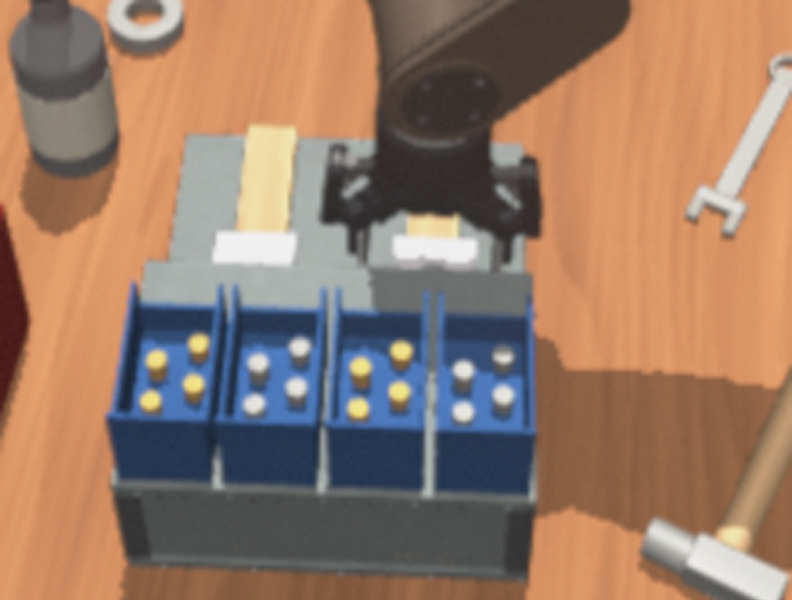

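Request:
servo_tool(increments="0 0 0 0 -0.1 0.2 7;0 0 0 0 -0.1 0.2 5;0 0 0 0 -0.1 0.2 5;0 0 0 0 -0.1 0.2 5;0 0 0 0 -0.1 0.2 5;0 0 0 0 -0.1 0.2 5", grip_force=40)

```text
time: 3.28
eef_pos: [0.4818, 0.237, 0.0314]
tcp_rot: [0.687, 0.727, 0.0, 0.0]
contact_force: [-2.9, -0.5, 5.5]
opening: 0.646
```

Request:
servo_tool(increments="0 0 0 -1 0.03 0 5;0 0 0 -2.5 0.08 0 5;0 0 0 -4.5 0.15 0 5;0 0 0 -6.5 0.2 0 5;0 0 0 -8.5 0.25 0 5;0 0 0 -9.5 0.3 0 5;0 0 0 -9.8 0.3 0 5;0 0 0 -9.8 0.3 0 5;0 0 0 -9.8 0.3 0 5")

```text
time: 4.03
eef_pos: [0.491, 0.139, 0.0313]
tcp_rot: [0.688, 0.726, 0.001, 0.001]
contact_force: [-0.1, -1.1, 5.8]
opening: 0.646
```

Request:
servo_tool(increments="0 0 0 0 0 0 8.5;0 0 0 0 0 0 8.5;0 0 0 0 0 0 8.5;0 0 0 0 0 0 8.5;0 0 0 0 0 0 8.5;0 0 0 0 0 0 8.5")

```text
time: 4.53
eef_pos: [0.4895, 0.1393, 0.0299]
tcp_rot: [0.687, 0.727, -0.0, -0.0]
contact_force: [0.1, -0.4, -1.0]
opening: 0.997
```

Request:
servo_tool(increments="0 0 0 0 0 -3 8.5;0 0 0 0 0 -7 8.5;0 0 0 0 0 -11 8.5;0 0 0 -4 0 -14 8.5;0 0 0 -8 0 -15 8.5;0 0 0 -12 0 -15 8.5;0 0 0 -16 0 -15 8.5;0 0 0 -20 0 -15 8.5;0 0 0 -20 0 -15 8.5")

```text
time: 5.28
eef_pos: [0.5015, -0.0663, 0.1809]
tcp_rot: [0.689, 0.725, -0.001, 0.002]
contact_force: [0.7, 0.6, 0.5]
opening: 0.992
```

Run:
```python
from h import *
for n,(a,b,c,e) in dict(top=(155,295,80,280),side=(240,360,180,380)).items():
    p,d=grab(n,n+'2.png'); np.savez(n+'2.npz',p=p,d=d)
    q=p[a:b,c:e];cv2.imwrite('pics/%s2z.png'%n,cv2.resize(q,None,fx=4,fy=4,interpolation=cv2.INTER_CUBIC)[:,:,::-1])
```

```text
(no output)
```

View pics/top2z.png

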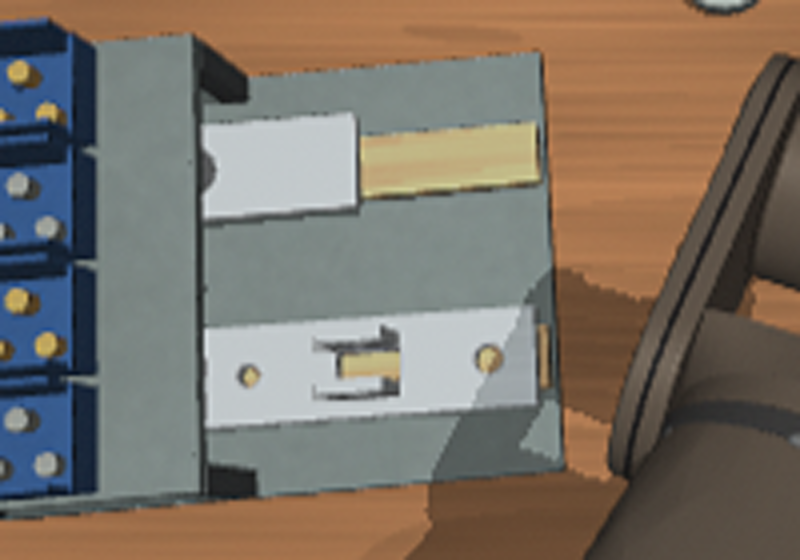

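View pics/side2z.png

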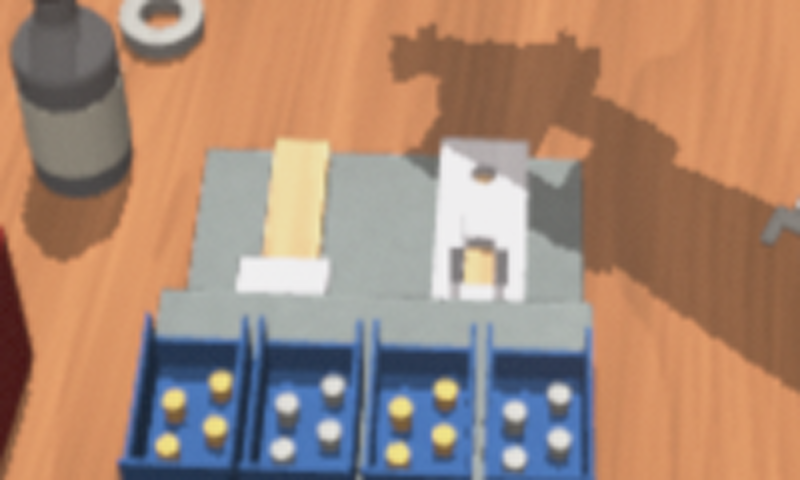

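Cover lies flat, drawn out with both holes visible (large (488,358), small (249,376), zoomed). Measure its pose.

Run:
```python
from h import *
z=np.load('top2.npz');W=pts('top',z['d'])
m=(W[...,2]>.032)&(W[...,2]<.044)&(W[...,0]>.43)&(W[...,0]<.545)&(W[...,1]>.09)&(W[...,1]<.30)
P=W[m][:,:2]
c=[];lo=[];hi=[]
for t in np.arange(P[:,1].min()+.008,.285,.004):
    q=P[abs(P[:,1]-t)<.002,0]
    if len(q)>5:c.append(t);lo.append(q.min());hi.append(q.max())
for e in(lo,hi):
    k=np.polyfit(c,e,1);print(k,np.degrees(np.arctan(k[0])))
print(cv2.minAreaRect((P*1000).astype(np.float32)),P[:,1].min(),np.median(W[m][:,2]))
# ears tops
m=(W[...,2]>.066)&(W[...,2]<.085)&(W[...,0]>.43)&(W[...,0]<.545)&(W[...,1]>.12)&(W[...,1]<.26)
print('ears',m.sum(),W[m].mean(0),cv2.minAreaRect((W[m][:,:2]*1000).astype(np.float32)))
# holes on plane z=.038 by ray
K,T=cam('top');Ti=np.linalg.inv(T)
def ray(u,v,zz):
    r=Ti[:3,:3]@np.array([(u-K[0,2])/K[0,0],(v-K[1,2])/K[1,1],1]);o=Ti[:3,3];return o+r*(zz-o[2])/r[2]
for U,V in((488,358),(249,376)): print(ray(80+(U+.5)/4-.5,155+(V+.5)/4-.5,.037))
```

```text
[-0.07649553  0.47562958] -4.374351903627177
[-0.07777725  0.53049667] -4.447354524953035
((486.7533264160156, 213.923095703125), (56.51689529418945, 176.06491088867188), 4.516253471374512) 0.12426056076671299 0.037119968553475546
ears 141 [0.48556379 0.22016314 0.07466756] ((486.1793212890625, 220.86541748046875), (36.10299301147461, 36.03112030029297), 4.581836700439453)
[0.49082561 0.15316948 0.037     ]
[0.47997897 0.28788001 0.037     ]
```

Run:
```python
from h import *
plan((.4855,.2207,.14),94.5)
```

```text
t 5.38 eef [ 0.5008 -0.062   0.1801] open 0.995 F [0.1 1.3 0.1] yaw 92.99
-> -0.0002 -0.0003 -0.0263 28.31 -0.06 4.02  len 28.6cm
```

Request:
servo_tool(increments="0 0 -0.026 4 0 0.5 8.5;0 0 -0.026 8 0 1 8.5;0 0 -0.026 12 0 2 8.5;0 0 -0.026 16 0 3 8.5;0 0 -0.026 20 0 4 8.5;0 0 -0.026 24 0 4 8.5;0 0 -0.026 28.3 -0.06 4 8.5;0 0 -0.026 28.3 -0.06 4 8.5;0 0 -0.026 28.3 -0.06 4 8.5;0 0 -0.026 28.3 -0.06 4 8.5")

```text
time: 6.22
eef_pos: [0.4835, 0.2233, 0.1398]
tcp_rot: [0.676, 0.737, -0.0, -0.0]
contact_force: [-0.1, 0.0, 0.9]
opening: 0.998
```

Run:
```python
from h import *
plan((.4855,.2207,.057),94.5)
```

```text
t 6.22 eef [0.4835 0.2233 0.1398] open 0.998 F [-0.1  0.   0.9] yaw 94.87
-> -0.0009 0.0004 0.0065 -0.27 0.19 8.28  len 8.3cm
```

Request:
servo_tool(increments="0 0 0.006 -0.25 0.2 2.5 8.5;0 0 0.006 -0.25 0.2 5 8.5;0 0 0.006 -0.25 0.2 7 8;0 0 0.006 -0.25 0.2 8 6.5;0 0 0.006 -0.25 0.2 8.25 5;0 0 0.006 -0.25 0.2 8.25 4.5;0 0 0.006 -0.25 0.2 8.25 4.5")

```text
time: 6.8
eef_pos: [0.4877, 0.2195, 0.0587]
tcp_rot: [0.68, 0.733, 0.001, 0.001]
contact_force: [-0.6, 0.5, -0.1]
opening: 0.527
```

Request:
servo_tool(increments="0 0 0 0 0 0 3;0 0 0 0 0 0 3;0 0 0 0 0 0 3;0 0 0 0 0 0 3;0 0 0 0 0 0 3", grip_force=70)

```text
time: 7.22
eef_pos: [0.4876, 0.2199, 0.0593]
tcp_rot: [0.68, 0.733, 0.001, 0.001]
contact_force: [-1.7, -0.5, 5.6]
opening: 0.408
```

Run:
```python
from h import *
plan((.4855,.2207,.057),94.5)
p,d=grab('side','s3.png'); cv2.imwrite('pics/s3z.png',cv2.resize(p[200:350,200:400],(800,600),interpolation=cv2.INTER_CUBIC)[:,:,::-1])
```

```text
t 7.22 eef [0.4876 0.2199 0.0593] open 0.408 F [-1.7 -0.5  5.6] yaw 94.36
-> 0.0016 0.0000 -0.0025 0.10 -0.20 0.23  len 0.3cm
```

View pics/s3z.png

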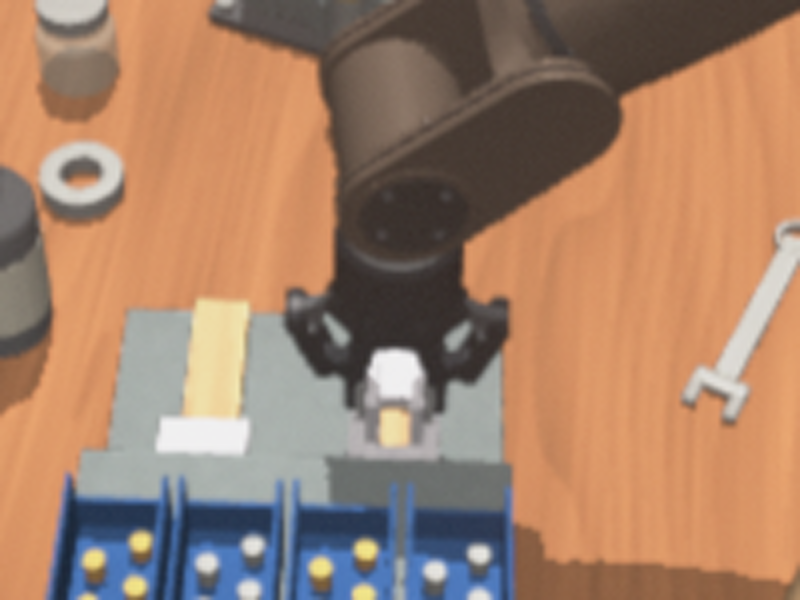

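Request:
servo_tool(increments="0 0 0 0 0 -0.3 3;0 0 0 -0.5 0 -0.6 3;0 0 0 -2 0 -0.8 3;0 0 0 -4 0 -0.8 3;0 0 0 -6 0 -1 3;0 0 0 -8 0 -3 3;0 0 0 -9 0 -6 3;0 0 0 -10 0 -9 3;0 0 0 -10 0 -12 3;0 0 0 -10 0 -14 3")

```text
time: 8.1
eef_pos: [0.4947, 0.1191, 0.1997]
tcp_rot: [0.68, 0.733, 0.001, 0.001]
contact_force: [1.3, -0.0, -4.8]
opening: 0.411
```

Run:
```python
from h import *
plan((.5357,-.1695,.20),162.9)
```

```text
t 8.1 eef [0.4947 0.1191 0.1997] open 0.411 F [ 1.3 -0.  -4.8] yaw 94.28
-> 0.0021 0.0017 -1.1977 -29.08 1.93 -0.02  len 29.1cm
```

Request:
servo_tool(increments="0.002 0.002 -0.1 -2 0.1 0 3;0.002 0.002 -0.2 -5 0.2 0 3;0.002 0.002 -0.3 -8 0.5 0 3;0.002 0.002 -0.4 -11 0.7 0 3;0.002 0.002 -0.5 -14 0.9 0 3;0.002 0.002 -0.6 -17 1.1 0 3;0.002 0.002 -0.7 -20 1.3 0 3;0.002 0.002 -0.8 -23 1.5 0 3;0.002 0.002 -0.9 -26 1.7 0 3;0.002 0.002 -1 -28 1.9 0 3")

```text
time: 8.93
eef_pos: [0.5336, -0.1603, 0.1961]
tcp_rot: [0.243, 0.97, -0.0, -0.002]
contact_force: [0.5, -0.0, -7.1]
opening: 0.408
```

Run:
```python
from h import *
plan((.5357,-.1695,.20),162.9)
```

```text
t 8.93 eef [ 0.5336 -0.1603  0.1961] open 0.408 F [ 0.5 -0.  -7.1] yaw 151.85
-> -0.0016 -0.0040 -0.1928 -0.62 -0.71 -0.39  len 1.0cm
```

Request:
servo_tool(increments="0 -0.002 -0.1 -0.4 -0.4 -0.2 3;0 -0.002 -0.193 -0.6 -0.7 -0.4 3;0 -0.002 -0.193 -0.6 -0.7 -0.4 3;0 -0.002 -0.193 -0.6 -0.7 -0.4 3;0 -0.002 -0.193 -0.6 -0.7 -0.4 3;0 -0.002 -0.193 -0.6 -0.7 -0.4 3")

```text
time: 9.43
eef_pos: [0.536, -0.166, 0.2009]
tcp_rot: [0.151, 0.989, 0.0, -0.001]
contact_force: [-0.6, 0.5, -5.7]
opening: 0.411
```

```bash
cat > look.py <<'E'
from h import *
import sys
t=sys.argv[1]
plan((.5357,-.1695,.20),162.9)
for n,(a,b,c,e) in dict(top=(150,290,270,410),side=(100,240,220,380)).items():
    p,d=grab(n,n+t+'.png'); np.savez(n+t+'.npz',p=p,d=d)
    q=p[a:b,c:e];cv2.imwrite('pics/%s%sz.png'%(n,t),cv2.resize(q,None,fx=4,fy=4,interpolation=cv2.INTER_CUBIC)[:,:,::-1])
plan((.5357,-.1695,.20),162.9)
E
python3 look.py 4
```

```text
t 9.43 eef [ 0.536  -0.166   0.2009] open 0.411 F [-0.6  0.5 -5.7] yaw 162.67
-> -0.0001 -0.0019 -0.0040 -0.07 -0.34 0.09  len 0.4cm
t 9.53 eef [ 0.5363 -0.1662  0.2013] open 0.41 F [-0.   0.3 -6.3] yaw 162.7
-> -0.0003 -0.0012 -0.0034 -0.04 -0.33 0.13  len 0.4cm
```

View pics/top4z.png

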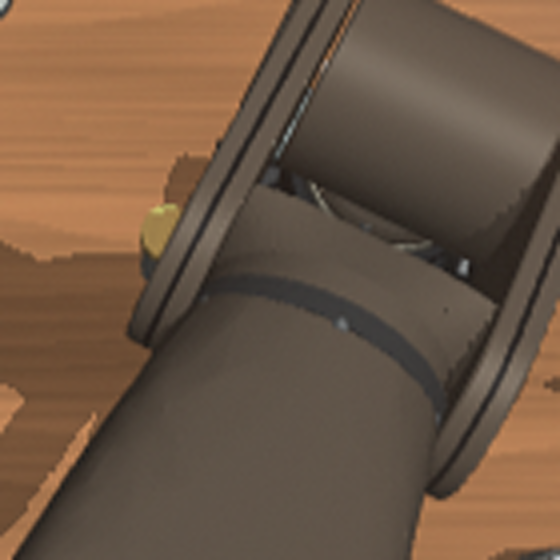

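View pics/side4z.png

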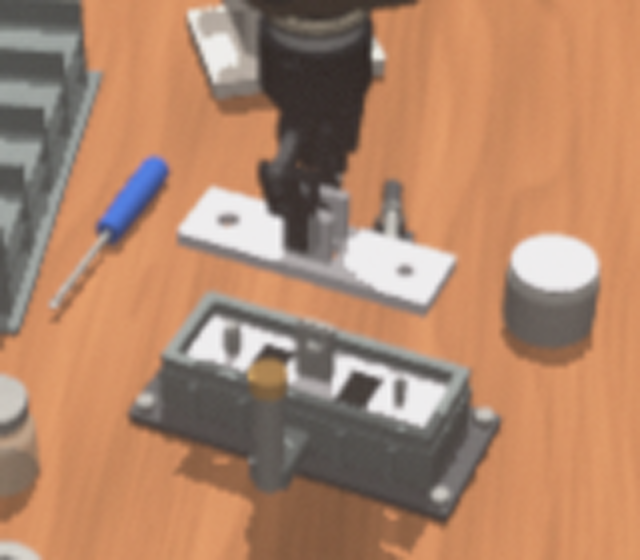

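```bash
cat > slab.py <<'E'
from h import *
import sys
t=sys.argv[1]; zc=float(sys.argv[2])
z=np.load('side%s.npz'%t);p=z['p'];W=pts('side',z['d'])
m=(abs(W[...,2]-zc)<.006)&(abs(W[...,0]-.536)<.13)&(abs(W[...,1]+.17)<.09)&(p.min(2)>125)
P=W[m]; A=np.c_[P[:,:2]-[.5357,-.1695],np.ones(len(P))]
k=np.linalg.lstsq(A,P[:,2],rcond=None)[0]
r=P[:,2]-A@k; g=abs(r)<.003
k=np.linalg.lstsq(A[g],P[g,2],rcond=None)[0]
print('n',len(P),'plane tilt',k[:2].round(4),'z0',k[2].round(4))
rc=cv2.minAreaRect((P[:,:2]*1000).astype(np.float32));print(rc)
# holes: centroid of non-slab blobs inside, project on plane
K,T=cam('side');Ti=np.linalg.inv(T)
def ray(u,v,zz):
    q=Ti[:3,:3]@np.array([(u-K[0,2])/K[0,0],(v-K[1,2])/K[1,1],1]);o=Ti[:3,3];return o+q*(zz-o[2])/q[2]
nl,l,st,c=cv2.connectedComponentsWithStats((~m).astype(np.uint8),connectivity=4)
for i in range(1,nl):
    if 6<st[i,4]<150 and st[i,2]<15:
        q=ray(*c[i],k[2]); q=ray(*c[i],k[2]+k[0]*(q[0]-.5357)+k[1]*(q[1]+.1695))
        print('hole',c[i].round(1),st[i,4],q.round(4))
E
python3 slab.py 4 .18
```

```text
n 724 plane tilt [-0.0005  0.0133] z0 0.1784
((535.143310546875, -164.27957153320312), (62.4340934753418, 191.79112243652344), 72.28546142578125)
hole [276.7 155.3] 9 [ 0.599  -0.1827  0.1782]
```

```bash
cat > holes.py <<'E'
from h import *
import sys
t=sys.argv[1]; zt=float(sys.argv[2])
z=np.load('side%s.npz'%t);p=z['p'].astype(float).mean(2)
K,T=cam('side');Ti=np.linalg.inv(T)
def ray(u,v,zz):
    q=Ti[:3,:3]@np.array([(u-K[0,2])/K[0,0],(v-K[1,2])/K[1,1],1]);o=Ti[:3,3];return o+q*(zz-o[2])/q[2]
H=[]
for a in sys.argv[3:]:
    u,v=map(float,a.split(',')); ui,vi=int(round(u)),int(round(v)); r=6
    for it in range(3):
        w=p[vi-4:vi+5,ui-r:ui+r+1]; bg=np.percentile(w,75); dk=np.clip(bg-w-.12*bg,0,None)
        yy,xx=np.mgrid[vi-4:vi+5,ui-r:ui+r+1]; cu,cv=(dk*xx).sum()/dk.sum(),(dk*yy).sum()/dk.sum()
        ui,vi=int(round(cu)),int(round(cv))
    q=ray(cu,cv,zt);H.append(q);print(round(cu,2),round(cv,2),q.round(4))
c=(H[0]+H[1])/2;d=H[0]-H[1]
print('centre',c.round(4),'sep',np.linalg.norm(d).round(4),'ang',np.degrees(np.arctan2(d[1],d[0])).round(2))
E
python3 holes.py 4 .1786 276.8,154.3 320.8,167
```

```text
276.58 154.46 [ 0.5997 -0.186   0.1786]
320.78 167.16 [ 0.4699 -0.1459  0.1786]
centre [ 0.5348 -0.166   0.1786] sep 0.1359 ang -17.17
```

```bash
python3 - <<'E'
from h import *
from scipy.optimize import minimize
for n in('side','top'):
    z=np.load(n+'0.npz');W=pts(n,z['d'])
    m=(W[...,2]>.0585)&(W[...,2]<.067)&(abs(W[...,0]-.5357)<.13)&(abs(W[...,1]+.1695)<.09)
    m=cv2.morphologyEx(m.astype(np.uint8),cv2.MORPH_OPEN,np.ones((2,2)))>0
    P=W[m][:,:2]*1000; print(n,m.sum(),cv2.minAreaRect(P.astype(np.float32)))
    # robust: percentiles in rotated frame
    a=np.radians(-17.1);ex=np.array([np.cos(a),np.sin(a)]);ey=np.array([-ex[1],ex[0]])
    X=P@ex;Y=P@ey
    for q in(0.3,1):
        x0,x1=np.percentile(X,[q,100-q]);y0,y1=np.percentile(Y,[q,100-q]);c=ex*(x0+x1)/2+ey*(y0+y1)/2;print(q,x1-x0,y1-y0,c)
    # residual silhouette match: rim model in-image overlap
    K,T=cam(n)
    best=None
    def rimmask(cx,cy,a,S=4):
        ex=np.array([np.cos(a),np.sin(a),0]);ey=np.array([-ex[1],ex[0],0]);img=np.zeros((420*S,560*S),np.uint8)
        for h,w,col in((108,41,255),(99,32,0)):
            q=[ (proj(n,np.array([cx,cy,.064])+ex*sx*h/1000+ey*sy*w/1000)+.5)*S-.5 for sx,sy in((1,1),(1,-1),(-1,-1),(-1,1))]
            cv2.fillPoly(img,[np.round(q).astype(np.int32)],col)
        return cv2.resize(img,(560,420),interpolation=cv2.INTER_AREA)/255.
    mm=m.astype(float)
    f=lambda v:-((rimmask(.5357+v[0]/1000,-.1695+v[1]/1000,np.radians(-17.1+v[2]))-.5)*mm).sum()
    r=minimize(f,[0,0,0],method='Nelder-Mead',options=dict(initial_simplex=[[0,0,0],[2,0,0],[0,2,0],[0,0,1]],maxfev=120));print(n,'fit',r.x,r.fun,mm.sum())
E
python3 - <<'E'
import cv2,numpy as np
p=np.load('side0.npz')['p'];q=p[165:205,255:345]
cv2.imwrite('pics/z5.png',cv2.resize(q,None,fx=8,fy=8,interpolation=cv2.INTER_NEAREST)[:,:,::-1])
E
```

```text
side 410 ((512.098388671875, -154.62721252441406), (237.51986694335938, 106.75446319580078), 21.004356384277344)
0.3 nan nan [nan nan]
1 nan nan [nan nan]
side fit [-4.23868313  7.56310014  0.64591907] -79.87058823529411 410.0
top 1040 ((540.0106201171875, -177.57293701171875), (85.85289764404297, 231.3015594482422), 71.75090026855469)
0.3 nan nan [nan nan]
1 nan nan [nan nan]
top fit [-3.18437584 -1.18594967  0.06315347] -433.1372549019608 1040.0
```

View pics/z5.png

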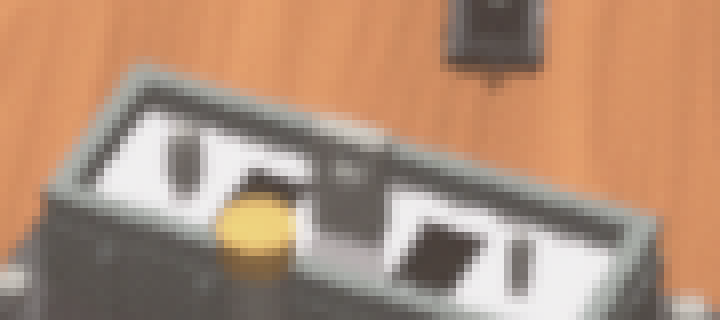

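Run:
```python
from h import *
p=np.load('side0.npz')['p'].astype(float).mean(2)
a=np.radians(-17.1);ex=np.array([np.cos(a),np.sin(a),0])
c=np.array([.5357,-.1695,0])
for s in(68,-68):
    for zz in(.05,.063,.076): print(s,zz,proj('side',c+ex*s/1000+[0,0,zz]).round(2))
for (v0,v1,u0,u1) in((180,190,272,284),(193,203,314,326)):
    w=p[v0:v1,u0:u1];print(w.astype(int))
# image jacobian
b=c+[0,0,.063]
print('J',[(proj('side',b+e)-proj('side',b)).round(2) for e in np.eye(3)*.001])
for e in((28,0),(0,0)): pass
# pipe top
print('pipe',proj('side',c+np.array([-np.sin(a),np.cos(a),0])*.082+[0,0,.122]))
pp=np.load('side0.npz')['p'].astype(float);m=(pp[...,0]-pp[...,2]>90)&(pp[...,1]>140);m[:, :270]=0;m[:180]=0;m[210:]=0;m[:,300:]=0
yy,xx=np.nonzero(m);print(len(xx),xx.mean(),yy.mean(),xx.min(),xx.max(),yy.min(),yy.max())
# top cam pipe
print(proj('top',c+np.array([-np.sin(a),np.cos(a),0])*.082+[0,0,.122]))
```

```text
68 0.05 [277.16 187.21]
68 0.063 [277.09 183.99]
68 0.076 [277.02 180.74]
-68 0.05 [318.83 200.  ]
-68 0.063 [319.   196.77]
-68 0.076 [319.17 193.5 ]
[[192 231 235 222 198 180 159 138 131 128 110  94]
 [229 238 238 232 207 186 172 157 189 200 169 140]
 [238 239 238 220 165 142 134 136 213 233 223 210]
 [239 239 237 208 142 118 114 121 198 233 238 238]
 [239 239 237 205 135 108 104 115 193 234 239 239]
 [239 239 237 204 135 105 102 114 192 233 239 239]
 [239 239 238 206 135 103 101 113 193 233 239 239]
 [239 239 238 220 153 108 103 123 208 235 239 238]
 [239 239 239 236 184 134 124 156 224 238 238 227]
 [236 237 238 237 206 171 167 205 233 238 232 188]]
[[227 231 234 224 212 191 180 182 161 136 120 104]
 [163 193 230 236 224 192 183 212 215 208 176 151]
 [ 95 161 227 236 192 135 131 174 227 236 224 215]
 [122 203 234 236 179 114 114 167 228 238 238 238]
 [184 231 238 236 177 110 111 176 230 238 239 239]
 [225 238 239 237 177 110 115 191 233 238 239 239]
 [235 239 239 237 177 111 114 195 233 239 239 239]
 [238 239 239 237 183 123 130 209 235 239 239 239]
 [239 239 239 237 201 158 167 225 238 239 239 239]
 [235 237 238 238 225 215 216 233 238 239 239 239]]
J [array([-0.33, -0.03]), array([-0.04,  0.23]), array([ 0.  , -0.25])]
pipe [286.10082288 192.65889832]
51 286.4117647058824 192.88235294117646 282 290 190 196
[311.53985301 207.21390491]
```

Run:
```python
from h import *
plan((.5359,-.170,.12),162.8)
```

```text
t 9.53 eef [ 0.5363 -0.1662  0.2013] open 0.41 F [-0.   0.3 -6.3] yaw 162.7
-> -0.0003 -0.0012 -0.0017 -0.08 -0.37 8.13  len 8.1cm
```

Request:
servo_tool(increments="0 -0.001 -0.002 -0.08 -0.37 0 3;0 -0.001 -0.002 -0.08 -0.37 1.5 3;0 -0.001 -0.002 -0.08 -0.37 3.5 3;0 -0.001 -0.002 -0.08 -0.37 5.5 3;0 -0.001 -0.002 -0.08 -0.37 7 3;0 -0.001 -0.002 -0.08 -0.37 8 3;0 -0.001 -0.002 -0.08 -0.37 8.1 3;0 -0.001 -0.002 -0.08 -0.37 8.1 3;0 -0.001 -0.002 -0.08 -0.37 8.1 3")

```text
time: 10.28
eef_pos: [0.537, -0.171, 0.1219]
tcp_rot: [0.149, 0.989, -0.001, 0.001]
contact_force: [-0.9, -0.1, -5.3]
opening: 0.408
```

```bash
sed -i 's/(.5357,-.1695,.20),162.9/(.5359,-.170,.11),162.8/' look.py; python3 look.py 6
```

```text
t 10.28 eef [ 0.537  -0.171   0.1219] open 0.408 F [-0.9 -0.1 -5.3] yaw 162.83
-> -0.0009 0.0025 0.0005 0.13 0.06 1.19  len 1.2cm
t 10.38 eef [ 0.5371 -0.1711  0.1223] open 0.413 F [ 0.8 -0.4 -5.4] yaw 162.82
-> -0.0010 0.0034 0.0004 0.15 0.07 1.23  len 1.2cm
```

View pics/side6z.png

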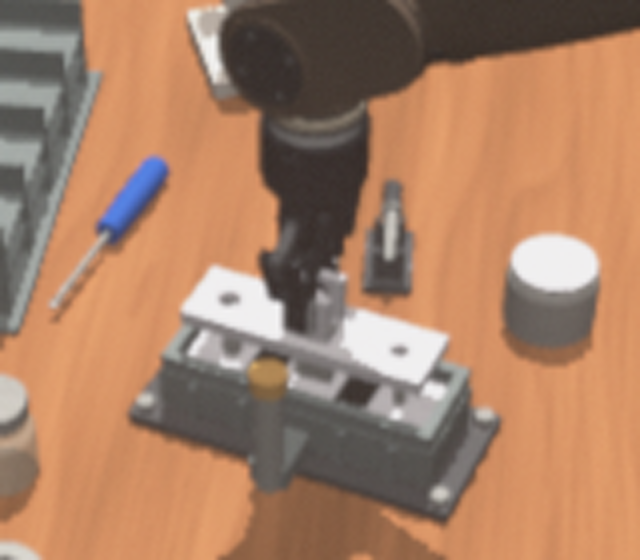

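```bash
python3 holes.py 6 .1009 277.4,174.6 319.9,187.4; python3 holes.py 4 .1798 276.8,154.3 320.8,167
```

```text
276.86 174.29 [ 0.6008 -0.19    0.1009]
319.48 187.22 [ 0.4707 -0.1491  0.1009]
centre [ 0.5358 -0.1696  0.1009] sep 0.1363 ang -17.43
276.58 154.46 [ 0.5995 -0.1846  0.1798]
320.78 167.16 [ 0.4698 -0.1445  0.1798]
centre [ 0.5347 -0.1645  0.1798] sep 0.1357 ang -17.17
```

Request:
servo_tool(increments="-0.001 0.003 0 0.14 0.08 0 3;-0.001 0.003 0 0.14 0.08 0.3 3;-0.001 0.003 0 0.14 0.08 0.6 3;-0.001 0.003 0 0.14 0.08 0.8 3;-0.001 0.003 0 0.14 0.08 0.9 3;-0.001 0.003 0 0.14 0.08 0.9 3;-0.001 0.003 0 0.14 0.08 0.9 3;-0.001 0.003 0 0.14 0.08 0.9 3")

```text
time: 11.05
eef_pos: [0.5351, -0.1694, 0.1117]
tcp_rot: [0.149, 0.989, 0.0, -0.001]
contact_force: [-0.0, 0.7, -5.3]
opening: 0.408
```

```bash
sed -i 's/(.5359,-.170,.11)/(.5358,-.1701,.105)/' look.py; python3 look.py 7;python3 holes.py 7 .0925 277.4,177 319.9,189.4
```

```text
t 11.05 eef [ 0.5351 -0.1694  0.1117] open 0.408 F [-0.   0.7 -5.3] yaw 162.82
-> 0.0005 -0.0026 0.0004 -0.09 -0.04 0.67  len 0.7cm
t 11.15 eef [ 0.5351 -0.1694  0.1118] open 0.412 F [ 0.2 -0.1 -6. ] yaw 162.82
-> 0.0005 -0.0024 0.0004 -0.09 -0.04 0.68  len 0.7cm
277.65 177.62 [ 0.5979 -0.185   0.0925]
320.08 190.29 [ 0.4684 -0.1455  0.0925]
centre [ 0.5331 -0.1652  0.0925] sep 0.1354 ang -16.95
```

View pics/side7z.png

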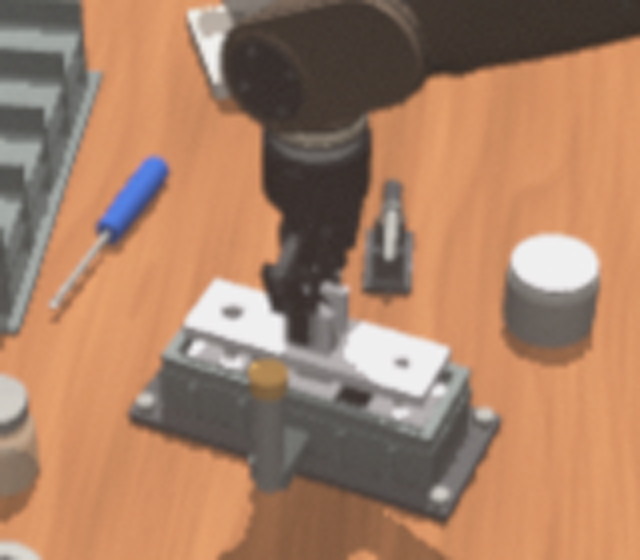

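Request:
servo_tool(increments="0 0 0 -0.1 -0.06 0 3;0 0 0 -0.1 -0.06 0 3;0 0 0 -0.1 -0.06 0.1 3;0 0 0 -0.1 -0.06 0.2 3;0 0 0 -0.1 -0.06 0.2 3;0 0 0 -0.1 -0.06 0.2 3")

```text
time: 11.65
eef_pos: [0.5356, -0.1702, 0.1094]
tcp_rot: [0.149, 0.989, 0.001, -0.001]
contact_force: [0.9, 0.1, -5.8]
opening: 0.412
```

```bash
python3 look.py 8;python3 holes.py 8 .0884 277.4,177.6 319.9,190.4
```

```text
t 11.65 eef [ 0.5356 -0.1702  0.1094] open 0.412 F [ 0.9  0.1 -5.8] yaw 162.82
-> 0.0007 -0.0031 0.0004 -0.02 0.01 0.44  len 0.4cm
t 11.75 eef [ 0.5357 -0.1702  0.1096] open 0.411 F [ 0.8  0.7 -6.8] yaw 162.82
-> 0.0006 -0.0028 0.0004 -0.00 0.01 0.46  len 0.5cm
277.53 177.97 [ 0.5987 -0.1881  0.0884]
319.8 190.58 [ 0.4693 -0.1487  0.0884]
centre [ 0.534  -0.1684  0.0884] sep 0.1353 ang -16.92
```

Request:
servo_tool(increments="0 0 0 -0.03 -0.02 0.2 3;0 0 0 -0.03 -0.02 0.4 3;0 0 0 -0.03 -0.02 0.6 3;0 0 0 -0.03 -0.02 0.8 3;0 0 0 -0.03 -0.02 0.8 3")

```text
time: 12.17
eef_pos: [0.5355, -0.1703, 0.1008]
tcp_rot: [0.149, 0.989, 0.001, -0.002]
contact_force: [-0.2, -0.2, -5.6]
opening: 0.41
```

No resistance; pin tips are engaged. Continue.

Request:
servo_tool(increments="0 0 0 0 0 0.3 3;0 0 0 0 0 0.6 3;0 0 0 0 0 0.9 3;0 0 0 0 0 1.1 3;0 0 0 0 0 1.3 3;0 0 0 0 0 1.3 3")

```text
time: 12.67
eef_pos: [0.5356, -0.1703, 0.088]
tcp_rot: [0.149, 0.989, 0.001, -0.002]
contact_force: [1.2, 0.3, -6.4]
opening: 0.412
```

Request:
servo_tool(increments="0 0 0 0 0 0.2 3;0 0 0 0 0 0.4 3;0 0 0 0 0 0.5 3;0 0 0 0 0 0.55 3;0 0 0 0 0 0.55 3;0 0 0 0 0 0.55 3")

```text
time: 13.17
eef_pos: [0.5361, -0.1705, 0.0834]
tcp_rot: [0.149, 0.989, 0.0, -0.001]
contact_force: [-1.2, -0.2, -4.0]
opening: 0.409
```

```bash
python3 look.py 9;python3 holes.py 9 .062 277.4,184.6 319.9,197.4; python3 slab.py 9 .061
```

```text
t 13.17 eef [ 0.5361 -0.1705  0.0834] open 0.409 F [-1.2 -0.2 -4. ] yaw 162.83
-> 0.0004 -0.0021 0.0005 0.05 0.03 -2.16  len 2.2cm
t 13.27 eef [ 0.5361 -0.1706  0.0834] open 0.409 F [-1.7  0.9 -4.1] yaw 162.82
-> 0.0004 -0.0021 0.0004 0.05 0.04 -2.16  len 2.2cm
277.5 183.6 [ 0.5999 -0.1925  0.062 ]
319.47 196.35 [ 0.4695 -0.1526  0.062 ]
centre [ 0.5347 -0.1725  0.062 ] sep 0.1363 ang -17.05
n 890 plane tilt [-0.0015  0.0032] z0 0.0612
((534.1779174804688, -171.0769500732422), (87.31167602539062, 217.08984375), 73.757080078125)
hole [277.2 183. ] 19 [ 0.6013 -0.1962  0.0611]
hole [319.3 195.4] 9 [ 0.4703 -0.1571  0.0614]
```

View pics/side9z.png

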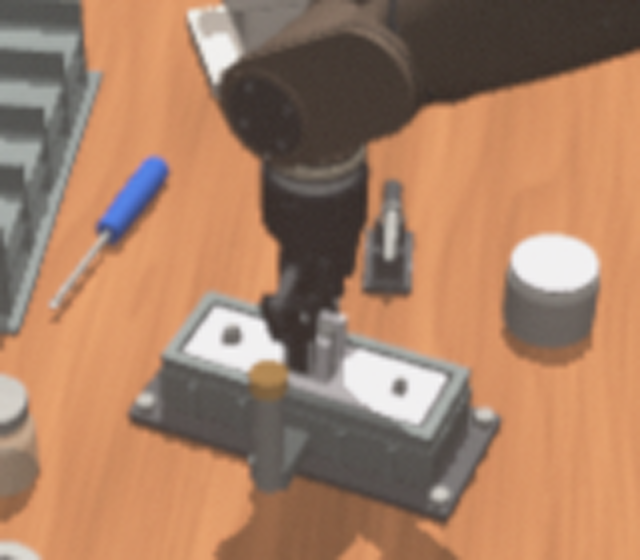

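Request:
servo_tool(increments="0 0 0 0 0 0.1 3;0 0 0 0 0 0.2 3;0 0 0 0 0 0.2 3;0 0 0 0 0 0.2 3")

```text
time: 13.6
eef_pos: [0.5361, -0.1706, 0.0833]
tcp_rot: [0.149, 0.989, 0.0, -0.002]
contact_force: [-6.3, 2.7, 7.2]
opening: 0.412
```

Request:
servo_tool(increments="0 0 0 0 0 -0.1 5;0 0 0 0 0 -0.1 6;0 0 0 0 0 -0.1 6;0 0 0 0 0 -0.1 6;0 0 0 0 0 -0.1 6;0 0 0 0 0 -0.1 6;0 0 0 0 0 -0.1 6")

```text
time: 14.18
eef_pos: [0.5359, -0.1705, 0.082]
tcp_rot: [0.149, 0.989, 0.0, -0.001]
contact_force: [0.2, 0.4, -0.2]
opening: 0.703
```

Request:
servo_tool(increments="0 0 0 0 0 -1 6;0 0 0 0 0 -3 6;0 0 0 0 0 -6 6;0 0 0 0 0 -9 6;0 0 0 0 -4 -11 6;0 0 0 0 -8 -12 6;0 0 0 0 -12 -12 6;0 0 0 0 -16 -12 6;0 0 0 0 -20 -12 6;0 0 0 0 -20 -12 6")

```text
time: 15.02
eef_pos: [0.4751, -0.368, 0.2035]
tcp_rot: [0.152, 0.988, -0.002, -0.001]
contact_force: [0.9, 1.2, -0.4]
opening: 0.703
```

Run:
```python
from h import *
plan((.4978,-.42,.15),90)
for n,(a,b,c,e) in dict(top=(160,300,290,490),side=(120,240,220,380)).items():
    p,d=grab(n,n+'10.png'); np.savez(n+'10.npz',p=p,d=d)
    q=p[a:b,c:e];cv2.imwrite('pics/%s10z.png'%n,cv2.resize(q,None,fx=4,fy=4,interpolation=cv2.INTER_CUBIC)[:,:,::-1])
```

```text
t 15.02 eef [ 0.4751 -0.368   0.2035] open 0.703 F [ 0.9  1.2 -0.4] yaw 162.48
-> -0.0035 0.0016 1.2650 -3.74 -4.25 5.36  len 7.8cm
```

View pics/top10z.png

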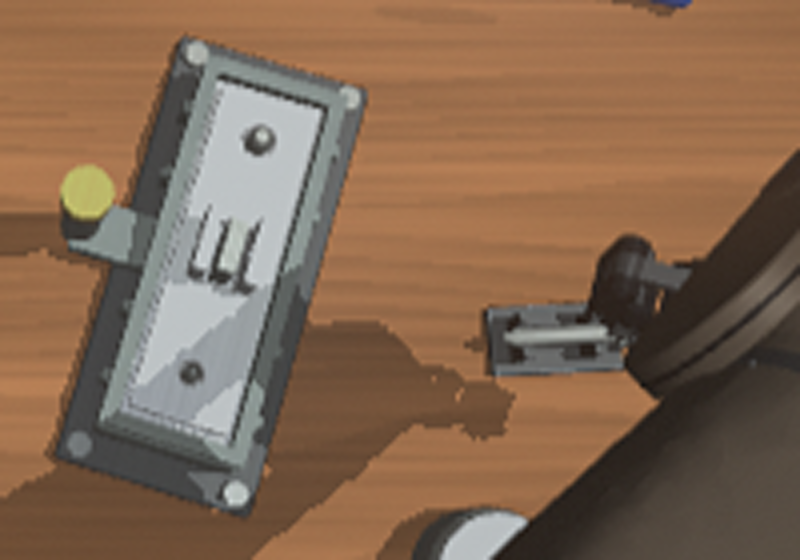

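View pics/side10z.png

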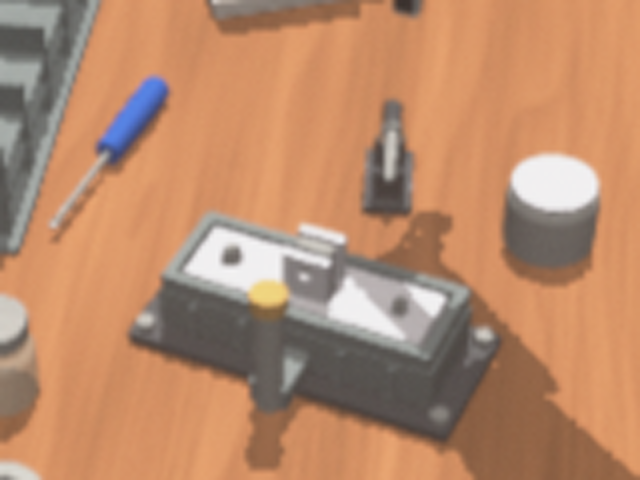

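Run:
```python
from h import *
z=np.load('top0.npz');W=pts('top',z['d'])
m=(W[...,2]>.0365)&(W[...,2]<.05)&(abs(W[...,0]-.497)<.025)&(W[...,1]>-.46)&(W[...,1]<-.31)
P=W[m]
for y in np.arange(-.43,-.325,.006):
    q=P[abs(P[:,1]-y)<.003]
    if len(q): print(round(y,3),len(q),'x %.4f %.4f mid %.4f'%(q[:,0].min(),q[:,0].max(),q[:,0].mean()),'z',q[:,2].max().round(4))
m=(W[...,2]>.02)&(abs(W[...,0]-.497)<.03)&(W[...,1]>-.47)&(W[...,1]<-.30);print(W[m][:,1].min(),W[m][:,1].max())
h=W[m];h=h[h[:,1]<-.397];print('handle',h[:,:2].min(0),h[:,:2].max(0),h[:,:2].mean(0))
a=W[m];a=a[(a[:,2]<.039)];print('rest',cv2.minAreaRect((a[a[:,1]>-.385][:,:2]*1000).astype(np.float32)))
p=z['p'];cv2.imwrite('pics/z6.png',cv2.resize(p[230:260,400:470],None,fx=11,fy=11,interpolation=cv2.INTER_NEAREST)[:,:,::-1])
z=np.load('side0.npz');cv2.imwrite('pics/z7.png',cv2.resize(z['p'][140:180,300:340],None,fx=12,fy=12,interpolation=cv2.INTER_NEAREST)[:,:,::-1])
```

```text
-0.424 13 x 0.4939 0.5074 mid 0.4996 z 0.0421
-0.418 17 x 0.4917 0.5075 mid 0.5002 z 0.0451
-0.412 17 x 0.4917 0.5050 mid 0.4984 z 0.0439
-0.406 17 x 0.4936 0.5052 mid 0.4995 z 0.0448
-0.4 19 x 0.4916 0.5050 mid 0.4979 z 0.0456
-0.394 16 x 0.4912 0.5050 mid 0.4977 z 0.0451
-0.388 16 x 0.4915 0.5045 mid 0.4978 z 0.0454
-0.382 9 x 0.4849 0.5004 mid 0.4954 z 0.0424
-0.376 12 x 0.4871 0.5073 mid 0.4968 z 0.0401
-0.37 11 x 0.4935 0.5005 mid 0.4972 z 0.0405
-0.364 8 x 0.4935 0.5003 mid 0.4968 z 0.0415
-0.358 10 x 0.4932 0.5004 mid 0.4961 z 0.0417
-0.352 9 x 0.4935 0.4979 mid 0.4957 z 0.0411
-0.346 8 x 0.4914 0.4981 mid 0.4954 z 0.0408
-0.34 12 x 0.4869 0.5071 mid 0.4980 z 0.0409
-0.334 10 x 0.4912 0.4980 mid 0.4944 z 0.0412
-0.328 2 x 0.4934 0.4958 mid 0.4946 z 0.0386
-0.42557466212506057 -0.3279245751102162
handle [ 0.4916094  -0.42557466] [ 0.50788669 -0.39737637] [ 0.49865738 -0.4112311 ]
rest ((496.7535400390625, -356.03643798828125), (26.28790283203125, 56.48145294189453), 3.0696887969970703)
```

View pics/z6.png

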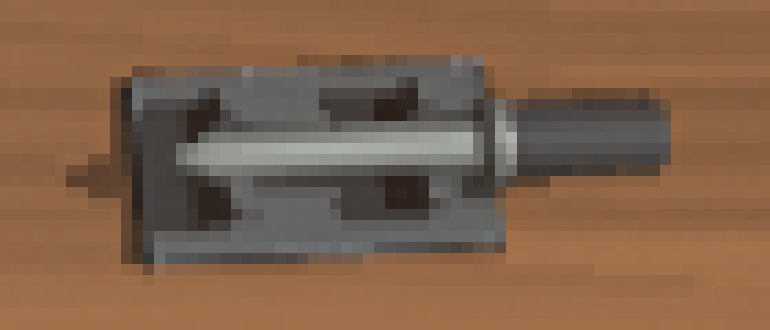

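Run:
```python
from h import *
plan((.4988,-.4108,.13),93.1)
```

```text
t 15.12 eef [ 0.4765 -0.3631  0.2025] open 0.7 F [-0.2  0.3  0.5] yaw 162.64
-> -0.0007 -0.0025 1.2137 -3.57 -3.90 7.24  len 9.0cm
```

Request:
servo_tool(increments="0 -0.002 1.214 -1 -2 0 5;0 -0.002 1.214 -2 -3 0 5;0 -0.002 1.214 -3.57 -3.9 0 5;0 -0.002 1.214 -3.57 -3.9 0 5;0 -0.002 1.214 -3.57 -3.9 0 5;0 -0.002 1.214 -3.57 -3.9 1 5;0 -0.002 1.214 -3.57 -3.9 3 5;0 -0.002 1.214 -3.57 -3.9 5 5;0 -0.002 1.214 -3.57 -3.9 7 5;0 -0.002 1.214 -3.57 -3.9 7 5")

```text
time: 15.95
eef_pos: [0.4984, -0.4052, 0.1268]
tcp_rot: [0.688, 0.726, 0.0, -0.005]
contact_force: [-1.5, 0.8, 0.7]
opening: 0.586
```

Request:
servo_tool(increments="0 0 0 0 0 0 5;0 0 0 0 0 0 5")

```text
time: 16.12
eef_pos: [0.5004, -0.4082, 0.1323]
tcp_rot: [0.685, 0.728, -0.0, -0.0]
contact_force: [-0.8, 0.0, 0.5]
opening: 0.584
```

Run:
```python
from h import *
plan((.4988,-.4108,.034),93.1)
```

```text
t 16.12 eef [ 0.5004 -0.4082  0.1323] open 0.584 F [-0.8  0.   0.5] yaw 93.5
-> -0.0010 0.0000 0.0071 -0.25 -0.16 9.83  len 9.8cm
```

Request:
servo_tool(increments="0 0 0.007 -0.25 -0.16 2 5;0 0 0.007 -0.25 -0.16 5 5;0 0 0.007 -0.25 -0.16 8 5;0 0 0.007 -0.25 -0.16 9 5;0 0 0.007 -0.25 -0.16 9.4 5;0 0 0.007 -0.25 -0.16 9.4 5;0 0 0.007 -0.25 -0.16 9.4 5")

```text
time: 16.7
eef_pos: [0.4992, -0.4129, 0.04]
tcp_rot: [0.689, 0.725, -0.001, 0.001]
contact_force: [0.1, 0.2, 0.1]
opening: 0.584
```

Run:
```python
from h import *
plan((.4988,-.4108,.034),93.1)
p,d=grab('side'); cv2.imwrite('pics/s11z.png',cv2.resize(p[60:190,250:400],None,fx=4,fy=4,interpolation=cv2.INTER_CUBIC)[:,:,::-1])
```

```text
t 16.7 eef [ 0.4992 -0.4129  0.04  ] open 0.584 F [0.1 0.2 0.1] yaw 92.91
-> 0.0009 0.0027 -0.0033 0.22 -0.03 0.60  len 0.6cm
```

View pics/s11z.png

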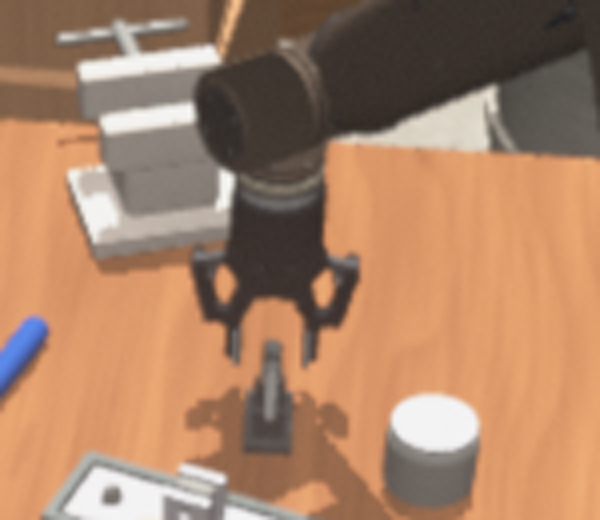

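Handle between the fingers. Lower 6 mm, then close gently.

Request:
servo_tool(increments="0 0.001 -0.003 0.2 -0.02 0.3 5;0 0.001 -0.003 0.2 -0.02 0.6 4;0 0.001 -0.003 0.2 -0.02 0.6 3;0 0.001 -0.003 0.2 -0.02 0.6 2.4;0 0.001 -0.003 0.2 -0.02 0.6 2;0 0.001 -0.003 0.2 -0.02 0.6 1;0 0.001 -0.003 0.2 -0.02 0.6 1;0 0.001 -0.003 0.2 -0.02 0.6 1;0 0.001 -0.003 0.2 -0.02 0.6 1", grip_force=40)

```text
time: 17.5
eef_pos: [0.4977, -0.4101, 0.032]
tcp_rot: [0.688, 0.726, -0.0, -0.001]
contact_force: [-0.4, -0.2, 0.1]
opening: 0.175
```

Run:
```python
from h import *
plan((.4988,-.4108,.034),93.1)
```

```text
t 17.5 eef [ 0.4977 -0.4101  0.032 ] open 0.175 F [-0.4 -0.2  0.1] yaw 93.04
-> -0.0013 -0.0008 -0.0010 -0.08 0.10 -0.20  len 0.2cm
```

Request:
servo_tool(increments="0 0 0 0 0 -1 1;0 0 0 0 0 -3 1;0 0 0 0 0 -5 1;0 0 0 0 0 -7 1;0 0 0 0 0 -8.5 1;0 0 0 0 0 -9 1;0 0 0 0 0 -9 1")

```text
time: 18.08
eef_pos: [0.4987, -0.411, 0.1243]
tcp_rot: [0.688, 0.726, -0.0, 0.001]
contact_force: [0.2, -0.6, -1.6]
opening: 0.173
```

Run:
```python
from h import *
plan((.503,-.2774,.12),72.9)
```

```text
t 18.08 eef [ 0.4987 -0.411   0.1243] open 0.173 F [ 0.2 -0.6 -1.6] yaw 93.04
-> 0.0019 0.0022 0.3514 13.32 1.14 0.40  len 13.4cm
```

Request:
servo_tool(increments="0 0 0.1 2 0.2 0 1;0 0 0.2 5 0.5 0 1;0 0 0.3 8 0.8 0 1;0.002 0.002 0.351 11 1 0.2 1;0.002 0.002 0.351 12.5 1.1 0.4 1;0.002 0.002 0.351 13.3 1.15 0.4 1;0.002 0.002 0.351 13.3 1.15 0.4 1;0.002 0.002 0.351 13.3 1.15 0.4 1;0.002 0.002 0.351 13.3 1.15 0.4 1")

```text
time: 18.83
eef_pos: [0.5025, -0.2781, 0.1182]
tcp_rot: [0.804, 0.594, -0.0, -0.002]
contact_force: [0.0, -0.0, -1.1]
opening: 0.17
```

Run:
```python
from h import *
plan((.503,-.2774,.083),72.9)
```

```text
t 18.83 eef [ 0.5025 -0.2781  0.1182] open 0.17 F [ 0.  -0.  -1.1] yaw 72.9
-> -0.0029 -0.0013 0.0001 0.07 0.04 3.52  len 3.5cm
```

Request:
servo_tool(increments="-0.002 -0.001 0 0 0.04 1 1;-0.002 -0.001 0 0 0.04 2 1;-0.002 -0.001 0 0 0.04 3 1;-0.002 -0.001 0 0 0.04 3.5 1;-0.002 -0.001 0 0 0.04 3.5 1;-0.002 -0.001 0 0 0.04 3.5 1")

```text
time: 19.33
eef_pos: [0.502, -0.2765, 0.082]
tcp_rot: [0.804, 0.594, -0.0, -0.002]
contact_force: [-0.3, -0.7, -1.1]
opening: 0.168
```

```bash
cat > look2.py <<'E'
from h import *
import sys
t=sys.argv[1]
plan((.503,-.2774,.083),72.9)
for n,(a,b,c,e) in dict(top=(180,280,300,430),side=(130,220,240,370)).items():
    p,d=grab(n,n+t+'.png'); np.savez(n+t+'.npz',p=p,d=d)
    q=p[a:b,c:e];cv2.imwrite('pics/%s%sz.png'%(n,t),cv2.resize(q,None,fx=6,fy=6,interpolation=cv2.INTER_CUBIC)[:,:,::-1])
E
python3 look2.py 12
```

```text
t 19.33 eef [ 0.502  -0.2765  0.082 ] open 0.168 F [-0.3 -0.7 -1.1] yaw 72.92
-> -0.0035 -0.0017 0.0003 -0.06 0.12 -0.10  len 0.2cm
```

View pics/top12z.png

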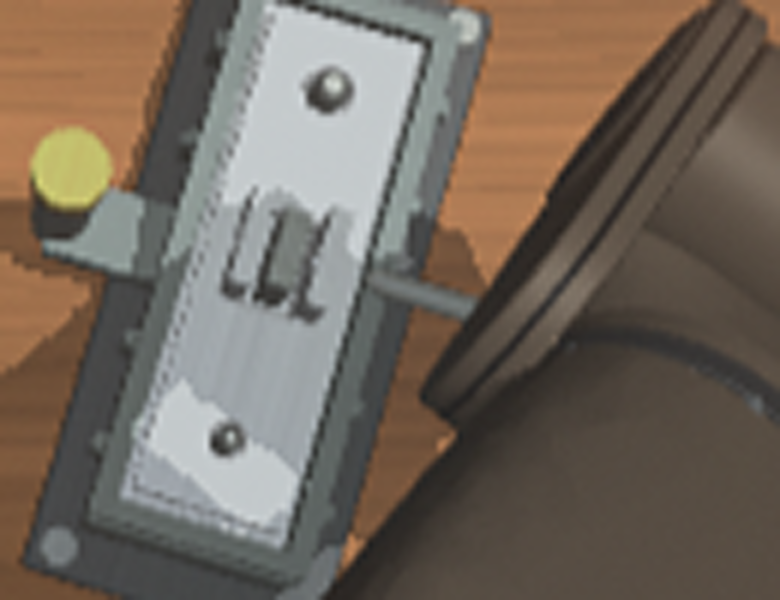

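View pics/side12z.png

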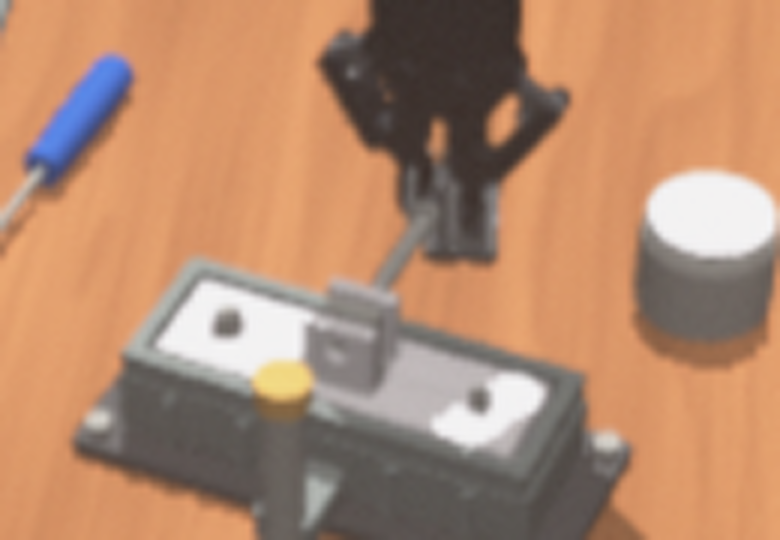

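Run:
```python
from h import *
z=np.load('top12.npz');W=pts('top',z['d'])
a=np.radians(-17.1);ex=np.array([np.cos(a),np.sin(a),0]);ey=np.array([-ex[1],ex[0],0]);c=np.array([.5357,-.1695,0])
L=(W-c)@np.c_[ex,ey]
m=(W[...,2]>.078)&(W[...,2]<.10)&(L[...,1]<-24)|((W[...,2]>.078)&(W[...,2]<.10)&(L[...,1]<-.024)&(L[...,1]>-.06)&(abs(L[...,0])<.03))
for y in np.arange(-.055,-.026,.004):
    k=m&(abs(L[...,1]-y)<.002)
    if k.sum(): print(round(y,3),k.sum(),'x',L[k][:,0].min().round(4),L[k][:,0].max().round(4),L[k][:,0].mean().round(4),'z',W[k][:,2].max().round(4))
k=(W[...,2]>.094)&(W[...,2]<.106)&(abs(L[...,0])<.03)&(abs(L[...,1])<.024)
r=cv2.minAreaRect((L[k]*1000).astype(np.float32));print('ears+lug',k.sum(),r,np.median(W[k][:,2]))
s=(W[...,2]>.058)&(W[...,2]<.066)&(abs(L[...,0])<.099)&(abs(L[...,1])<.03)
A=np.c_[L[s],np.ones(s.sum())];q=np.linalg.lstsq(A,W[s][:,2],rcond=None)[0];print('slab plane',q.round(4),s.sum())
# subpixel image: expected pin axis px vs observed
eye=c+[0,0,.086]
for d in(-.03,-.05,-.06): print(d,((proj('top',eye+ey*d)-[300,180]+.5)*6-.5).round(1))
print('eye side',[((proj('side',eye+ey*d)-[240,130]+.5)*6-.5).round(1) for d in(0.018,-.018,-.03,-.06)])
```

```text
-0.055 10 x -0.0041 0.0052 -0.0001 z 0.0902
-0.051 7 x -0.0038 0.003 -0.0009 z 0.0925
-0.047 8 x -0.0041 0.0045 -0.0003 z 0.0935
-0.043 7 x -0.0037 0.0038 -0.0004 z 0.0899
-0.039 11 x -0.0045 0.0046 -0.0003 z 0.0908
-0.035 7 x -0.0035 0.0028 -0.0001 z 0.0894
-0.031 5 x -0.0025 0.0021 0.0003 z 0.0866
ears+lug 201 ((0.7572460174560547, 0.061004638671875), (36.74549102783203, 36.06550598144531), 0.02140660211443901) 0.09911601012168592
slab plane [ 0.0013 -0.0011  0.0613] 1768
-0.03 [367.5 276.6]
-0.05 [421.7 293.1]
-0.06 [448.8 301.4]
eye side [array([334.6, 351.9]), array([364.4, 307.4]), array([374.1, 292.8]), array([398.1, 257. ])]
```

Request:
servo_tool(increments="0 0 0 0 0.06 -0.1 1;0 0 0 0 0.06 -0.1 1;0 0 0 0.8 0.06 -0.1 1;0 0 0 1.4 0.06 -0.1 1;0 0 0 2 0.06 -0.1 1;0 0 0 2.5 0.06 -0.1 1;0 0 0 2.5 0.06 -0.1 1;0 0 0 2.5 0.06 -0.1 1")

```text
time: 20.1
eef_pos: [0.5105, -0.2524, 0.084]
tcp_rot: [0.804, 0.595, -0.0, -0.001]
contact_force: [-0.2, -0.6, -1.1]
opening: 0.169
```

```bash
python3 look2.py 13
```

```text
t 20.1 eef [ 0.5105 -0.2524  0.084 ] open 0.169 F [-0.2 -0.6 -1.1] yaw 72.98
-> -0.0019 -0.0009 0.0015 -2.61 0.01 0.10  len 2.6cm
```

View pics/side13z.png

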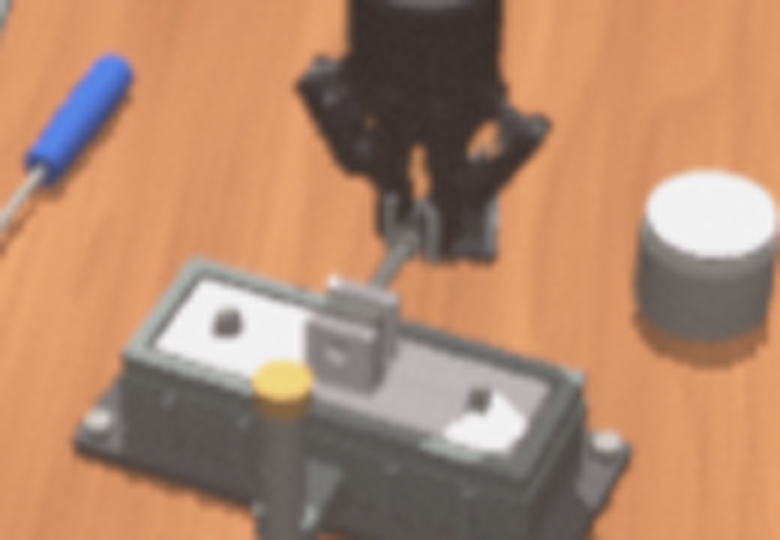

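Request:
servo_tool(increments="0 0 0 0.6 0 0 1;0 0 0 1.2 0 0 1;0 0 0 1.8 0 0 1;0 0 0 2.4 0 0 1;0 0 0 3 0 0 1;0 0 0 3.6 0 0 1;0 0 0 4 0 0 1;0 0 0 4 0 0 1;0 0 0 4 0 0 1")

```text
time: 20.95
eef_pos: [0.5223, -0.2144, 0.0841]
tcp_rot: [0.804, 0.595, -0.0, -0.001]
contact_force: [0.8, -0.2, -0.4]
opening: 0.172
```

```bash
python3 look2.py 14
```

```text
t 20.95 eef [ 0.5223 -0.2144  0.0841] open 0.172 F [ 0.8 -0.2 -0.4] yaw 72.97
-> -0.0017 -0.0009 0.0011 -6.58 0.00 0.10  len 6.6cm
```

View pics/side14z.png

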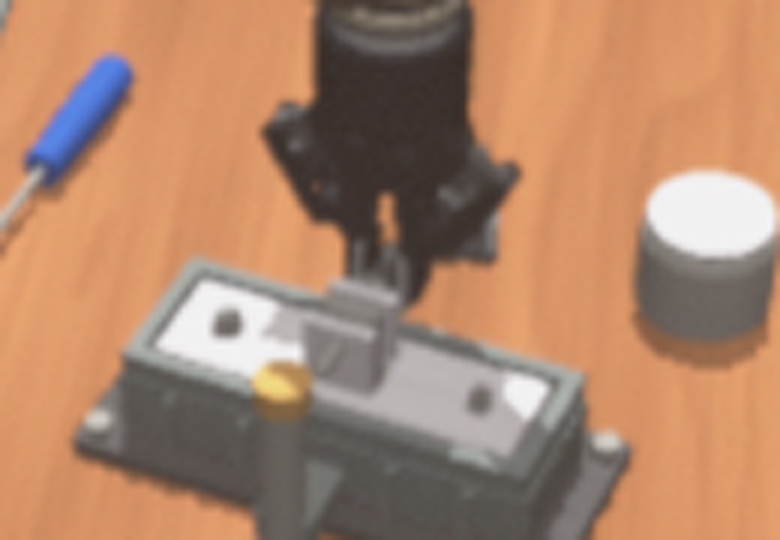

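Pin tip protrudes through the far ear. Push the last ~6 mm until the collar touches.

Request:
servo_tool(increments="0 0 0 0.3 0 0 1;0 0 0 0.5 0 0 1;0 0 0 0.6 0 0 1;0 0 0 0.6 0 0 1;0 0 0 0.6 0 0 1")

```text
time: 21.47
eef_pos: [0.5239, -0.209, 0.0841]
tcp_rot: [0.804, 0.594, -0.0, -0.001]
contact_force: [-0.7, 0.7, -0.9]
opening: 0.171
```

Request:
servo_tool(increments="0 0 0 0.1 0 0 1;0 0 0 0.2 0 0 1;0 0 0 0.3 0 0 1;0 0 0 0.3 0 0 1;0 0 0 0.3 0 0 1")

```text
time: 21.88
eef_pos: [0.5248, -0.2065, 0.0841]
tcp_rot: [0.804, 0.594, -0.0, -0.001]
contact_force: [-0.3, -2.7, -0.9]
opening: 0.17
```

Request:
servo_tool(increments="0 0 0 0.1 0 0 1;0 0 0 0.1 0 0 1;0 0 0 0.1 0 0 1")

```text
time: 22.13
eef_pos: [0.525, -0.2057, 0.0841]
tcp_rot: [0.804, 0.594, -0.001, -0.001]
contact_force: [-1.5, -4.8, -0.8]
opening: 0.167
```

Request:
servo_tool(increments="0 0 0 -0.1 0 0 1;0 0 0 -0.1 0 0 1.6;0 0 0 -0.1 0 0 2;0 0 0 -0.1 0 0 3;0 0 0 -0.1 0 0 4;0 0 0 -0.1 0 0 5;0 0 0 -0.1 0 0 5;0 0 0 -0.1 0 0 5")

```text
time: 22.8
eef_pos: [0.5249, -0.206, 0.0841]
tcp_rot: [0.804, 0.594, -0.0, -0.001]
contact_force: [-0.7, 0.1, -0.1]
opening: 0.585
```

Request:
servo_tool(increments="0 0 0 0 0 -1 5;0 0 0 0 0 -3 5;0 0 0 0 0 -6 5;0 0 0 0 0 -9 5;0 0 0 -4 0 -12 5;0 0 0 -8 0 -14 5;0 0 0 -12 0 -14 5;0 0 0 -16 0 -14 5;0 0 0 -20 0 -14 5;0 0 0 -20 0 -14 5")

```text
time: 23.63
eef_pos: [0.4641, -0.4034, 0.2254]
tcp_rot: [0.806, 0.592, -0.001, 0.001]
contact_force: [0.5, 0.2, 0.5]
opening: 0.588
```

```bash
python3 look2.py 15
```

```text
t 23.63 eef [ 0.4641 -0.4034  0.2254] open 0.588 F [0.5 0.2 0.5] yaw 72.62
-> 0.0001 0.0029 -0.0048 13.23 -0.06 14.20  len 19.4cm
```

View pics/side15z.png

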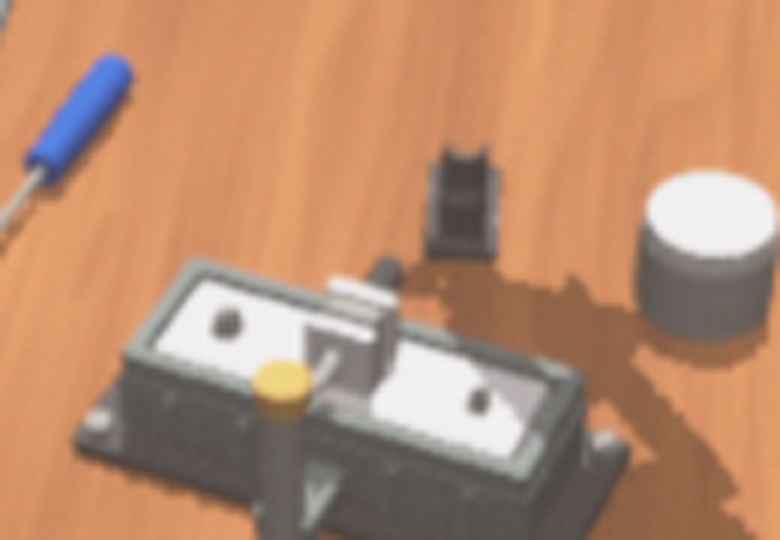

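View pics/top15z.png

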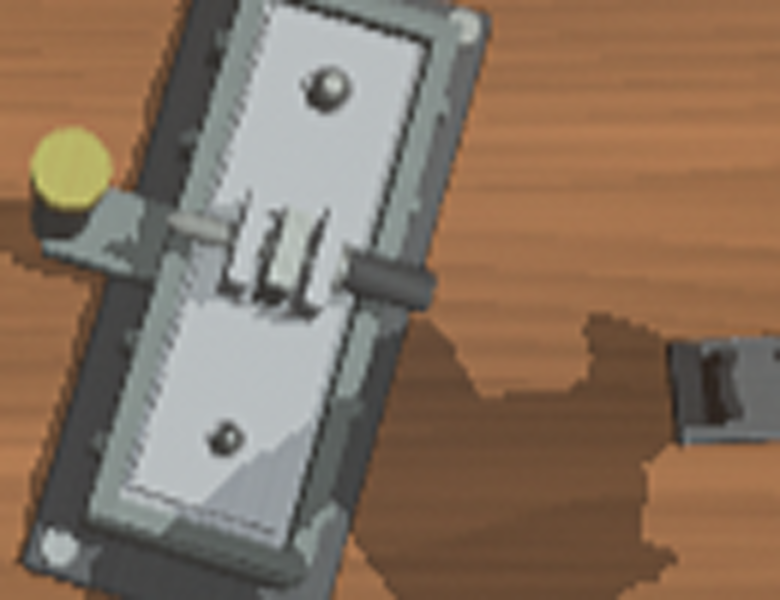

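Pin goes through both ears and the lug; handle at (395,280), tip at (175,220) in the top zoom. Numeric check.

Run:
```python
from h import *
z=np.load('top15.npz');W=pts('top',z['d'])
a=np.radians(-17.1);ex=np.array([np.cos(a),np.sin(a),0]);ey=np.array([-ex[1],ex[0],0]);c=np.array([.5357,-.1695,0])
L=(W-c)@np.c_[ex,ey]
m=(W[...,2]>.072)&(W[...,2]<.097)&(abs(L[...,0])<.02)&(abs(L[...,1])<.065)
h=m&(L[...,1]<-.022);t=m&(L[...,1]>.022)
for n,k in(('handle',h),('tip',t)): print(n,k.sum(),L[k].mean(0).round(4),'y',L[k][:,1].min().round(4),L[k][:,1].max().round(4),'ztop',np.percentile(W[k][:,2],90).round(4))
s=(W[...,2]>.056)&(W[...,2]<.067)&(abs(L[...,0])<.09)&(abs(L[...,1])<.026)
q=np.linalg.lstsq(np.c_[L[s],np.ones(s.sum())],W[s][:,2],rcond=None)[0];print('slab',q.round(4))
e=(W[...,2]>.095)&(W[...,2]<.106)&(abs(L[...,0])<.03)&(abs(L[...,1])<.024);print('ears',cv2.minAreaRect((L[e]*1000).astype(np.float32)))
```

```text
handle 109 [ 0.0006 -0.0377] y -0.053 -0.0224 ztop 0.092
tip 45 [-0.0004  0.0325] y 0.0221 0.0437 ztop 0.0893
slab [0.0004 0.0026 0.0612]
ears ((0.5639057159423828, 1.0694293975830078), (36.386932373046875, 36.15032196044922), 0.27889955043792725)
```

Run:
```python
from plant import ctrl
print(ctrl.sign_off(), ctrl.get_state()['time'])
```

```text
the job is handed in; nothing more can be done
the job is handed in; nothing more can be done
```

The job is done and handed in after about 24 s of the allowed 72 s; the sign-off gave no verdict.

- **Drawing out:** I pulled the eared cover about 97 mm forward on its runner, set it down flat and let go.
- **Seating:** I took it again by the ears and lowered it level over both locating pins. It met the seat at the expected height and pushed back with about 7 N, and then I released it.
- **Hitch pin:** I pushed it through both ears and the lug's eye until the collar met the ear, with about 5 N of resistance, then released it and moved the arm clear.

**Last checks:**
- **Cover:** The top camera read the slab top at 61.2 mm, where 62 mm is home. That camera reads about 1 mm low throughout. The slab was within 0.003 rad of level, and the ears were about 1 mm from centre.
- **Pin:** It showed on both sides of the ears, with its mid point about 2 mm from the eye along its axis and its direction within about 0.02 rad.
- **Cameras:** The two cameras disagreed by 1 to 2 mm, which is about their stated accuracy. I worked from relative measurements for that reason.
- **Other items:** I saw no contact with the plain cover, bottle, jar, tin or bearing ring at any point, but I did not measure their positions again at the end.

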